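Return mixed-up screwdrivers to their colour-coded holders

TASK

The red, yellow and blue screwdrivers have been put on one another's holders. Rearrange them so that each lies properly seated in both rests of the holder of its own colour, handle on the wide rest and shaft on the narrow one; the empty grey holder may serve to park one on the way and must be empty again at the end. Do not disturb the calculator, the metal splitter block or the white waveguide piece nearby.

Things in the scene. Friction and masses are not known exactly. Their poses are not given: they have to be found in the camera images.
- driver_red: loose screwdriver with a red round fluted handle and a steel blade, 150 mm long over all; handle 75 mm long and 21 mm thick, shaft 6 mm thick, 60 g. Origin: on its axis, in the middle of the handle; x axis along the tool towards the blade tip; the centre of mass lies about 6 mm from the origin towards the blade. Starts on a holder of another colour.
- driver_yellow: loose screwdriver with a yellow round fluted handle and a steel blade, 140 mm long over all; handle 70 mm long and 19 mm thick, shaft 6 mm thick, 60 g. Origin: on its axis, in the middle of the handle; x axis along the tool towards the blade tip; the centre of mass lies about 6 mm from the origin towards the blade. Starts on a holder of another colour.
- driver_blue: loose screwdriver with a blue round fluted handle and a steel blade, 130 mm long over all; handle 70 mm long and 19 mm thick, shaft 6 mm thick, 60 g. Origin: on its axis, in the middle of the handle; x axis along the tool towards the blade tip; the centre of mass lies about 6 mm from the origin towards the blade. Starts on a holder of another colour.
- holder_red: Red plastic holder fixed to the bench: plate 138 x 56 x 5 mm with two V rests that centre one screwdriver and hold it level, pointing along +x, its origin at about (0, 0, 26 mm). Origin: on the plate's underside, below the place of the handle's middle; x axis towards the blade end, z up. Rests as on the grey holder.
- holder_yellow: Yellow plastic holder fixed to the bench: plate 138 x 56 x 5 mm with two V rests that centre one screwdriver and hold it level, pointing along +x, its origin at about (0, 0, 26 mm). Origin: on the plate's underside, below the place of the handle's middle; x axis towards the blade end, z up. Rests as on the grey holder.
- holder_blue: Blue plastic holder fixed to the bench: plate 138 x 56 x 5 mm with two V rests that centre one screwdriver and hold it level, pointing along +x, its origin at about (0, 0, 26 mm). Origin: on the plate's underside, below the place of the handle's middle; x axis towards the blade end, z up. Rests as on the grey holder.
- holder_grey: Grey plastic spare holder, empty at the start, of the same shape and frame as the others: plate from x = -46 to +92 mm. Wide rest at x = -21 to -11 mm (36 mm wide, 25 mm high) for the rear half of the handle, narrow rest at x = 71 to 79 mm (28 mm wide, 31 mm high) for the shaft; between the rests the tool's sides are free for fingers from 5 mm above the bench up.
- calculator: bystander: loose dark grey pocket calculator, 138 x 74 x 15 mm, lying on the bench; origin at the centre of its underside, x along its long side
- splitter_block: bystander: loose grey metal block with two brass connectors, 60 x 52 x 19 mm, lying on the bench; origin at the centre of its underside
- white_waveguide: bystander: loose white waveguide piece with a square 34 mm flange at each end, standing upright, 54 mm tall; origin at the centre of its underside, z up

How it is judged:
At the end, for the whole second after the job is handed in: Each screwdriver rests in the holder of its own colour: handle middle within 12 mm lengthwise and 8 mm sideways of the holder's place for it and 20 to 32 mm above the holder's underside, axis within 0.12 rad of the holder's x axis, at rest; so the grey holder is empty (x of driver_red in the frame of holder_red between -0.012 and 0.012 m and y of driver_red in the frame of holder_red between -0.008 and 0.008 m and z of driver_red in the frame of holder_red between 0.02 and 0.032 m and angle between the x axis of driver_red and the x axis of holder_red, either way round below 0.12 rad and linear speed of each of driver_red, driver_yellow, driver_blue below 0.02 m/s and x of driver_yellow in the frame of holder_yellow between -0.012 and 0.012 m and y of driver_yellow in the frame of holder_yellow between -0.008 and 0.008 m and z of driver_yellow in the frame of holder_yellow between 0.02 and 0.032 m and angle between the x axis of driver_yellow and the x axis of holder_yellow, either way round below 0.12 rad and x of driver_blue in the frame of holder_blue between -0.012 and 0.012 m and y of driver_blue in the frame of holder_blue between -0.008 and 0.008 m and z of driver_blue in the frame of holder_blue between 0.02 and 0.032 m and angle between the x axis of driver_blue and the x axis of holder_blue, either way round below 0.12 rad); the robot touches nothing.
It fails at once if the calculator is shifted by more than 20 mm (distance of calculator from where it was at the start of the episode above 0.02 m).
It fails at once if the splitter block is shifted by more than 20 mm (distance of splitter_block from where it was at the start of the episode above 0.02 m).
It fails at once if the white waveguide piece is shifted by more than 20 mm (distance of white_waveguide from where it was at the start of the episode above 0.02 m).
It fails at once if the white waveguide piece is knocked over (angle between white_waveguide's own z axis and vertical above 0.5 rad).
It also fails if it takes over 99 s, if anything falls off the work surface, if the arm or the gripper's body presses on something with over 40 N, if the wrist force passes 120 N, or if a joint passes its speed limit or range.

ROBOT

A 6-joint arm with a two-finger parallel gripper is mounted at the origin on a cart in front of the work surface, level with it; the furniture and walls round the work are solid. World frame = base frame: x ahead of the robot, y to its left, z up, the work surface at z = 0. Lengths are in m, angles in rad, forces in N, time in s.
With the tool pointing down it reaches from about 0.25 to 0.725 m from the base axis. Payload 4 kg.
Tool frame: the origin (TCP) lies at the very end of the fingers, on their centre line; the grasp point (between the pads) lies 19 mm behind it; x points along the fingers, z is the direction in which the jaws open and shut, and the axes are right-handed (so a half turn about x gives the same grasp; the last joint's range is limited). The gripper opens to 85 mm and grips with 20 to 120 N. Pads are 22 mm wide; open, the fingers measure 114 mm over their backs; the gripper's body (76 mm by 85 mm) begins 54 mm behind the grasp point. The pads swing forward as they close: fully open they stand 13 mm farther back than shut.
Start: joints at [-1.222, 0.241, 0.005, 1.335, 0, 1.571], TCP at [0.171, -0.47, 0.205] pointing down, gripper open.
Joint ranges: [-2.72, 2.72], [-1.05, 1.87], [-1.09, 1.28], [-1.99, 2.15], [-1.42, 1.44], [-3.14, 3.14]. Speed limits (rad/s): [2.79, 2.79, 3.14, 3.14, 3.14, 3.14].

INTERFACE

Orientations are given as a unit quaternion [x, y, z, w].
In Python, from workcell import bot gives the robot as it stands.
- The arm moves only by the tool apply_moves, never from a script. Its argument "targets" is one flat list of numbers, 7 for each row, row after row: the shift along the tool's x, y, z in units of 25 cm (1.0 is 25 cm), then the turn, a rotation vector about the tool's x, y, z in units of 0.5 rad (1.0 is 0.5 rad), then the opening, from 0 (shut) to 1 (fully open). In form: [tx, ty, tz, wx, wy, wz, claw, tx, ty, tz, wx, wy, wz, claw, ...]. A call has 1 to 12 rows; each row is the pose to reach, as a shift and turn from the pose commanded when the call began, along the tool's axes at that moment; what a row does not reach only later rows make up. A row lasts 1/12 s, in which the tool goes at most 41.7 mm and 7.16 degrees, less where a joint would pass 70% of its speed; a pose out of reach is approached as far as the arm can. A call with a number of a shift or a turn outside -1 to 1 is refused whole. A call with a gripper value outside its range is refused whole. The fingers move at their own pace and stop on an object; the grip force is fixed at half the most. Time passes only in rows, so rows that repeat a pose let the fingers close. It gives the time, the measured TCP pose, the force and the opening at its end, in the units of the state.
- bot.get_obs(): the state, without advancing time (a new reading comes with each control period).
- bot.camera(name): name is "side" or "top" or "wrist"; returns (picture, depth): 400x640x3 uint8, red, green, blue; 400x640 float32, m along the optical axis (not along the pixel's ray), 0 where there is no reading.
- bot.camera_params(name): a dict with "fx", "fy", "cx", "cy" (pixels), "dist" ([k1, k2, p1, p2, k3] as OpenCV has them; the pictures are not rectified), "T" (4x4, takes a point from camera to world coordinates); the wrist camera has in their place "tool_from_camera" (4x4, takes a point from camera to tool coordinates, whose origin is the TCP and whose axes are the tool frame's). Camera axes: x right, y up, looking along -z (the intrinsics and any distortion apply to the point x, -y, -z); pixel columns grow to the right and rows downward; lengths in m; the calibration is good to about 2 mm. A picture is of the moment at which its call begins: read the wrist's pose just before it. camera_params takes no time and is no camera call.
- bot.job_done(): hands the job in, once; it reports no verdict.
The state is a dict: "clock": time; "joint_pos": joint angles; "joint_vel": joint speeds; "tau": joint torques, N m; "eef_pos": TCP position; "tool_rot": TCP orientation; "ft_force": force on the tool from outside, world axes, zero at the start; "ft_torque": the same for the moment, N m; "grip_width": finger opening in m.
Only numpy, scipy, OpenCV 4.12 (cv2) and the standard library are available. Lean on these libraries where they do the work, as an engineer would, in place of code of your own. Each camera call takes 0.05 s, during which the arm holds its last target.

## Working session

There is one attempt and no reset: what is moved stays moved. The work goes in short steps, Python scripts to look and compute and a tool call to move; the robot and the scene stay as the last step left them, time stands still between calls to the robot, and variables do not carry over. Pictures are saved under pics/ and viewed, and the job is handed in when it is done.

Besides the shell and the picture viewer there is one more tool, called after "Emit:" by a JSON object that holds its "op" and its "data", one argument or row to a line. apply_moves: Moves the arm, as the interface text tells. Its arguments: {"type":"object","properties":{"targets":{"type":"array"}},"required":["targets"]}

```bash
ls; mkdir -p pics
python3 - <<'E'
from workcell import bot
import cv2, numpy as np
o=bot.get_obs(); print({k:np.round(v,3) for k,v in o.items()})
for n in ['top','side','wrist']:
    im,d=bot.camera(n); cv2.imwrite(f'pics/{n}0.png',im[:,:,::-1]); np.save(f'pics/{n}0_d.npy',d); np.save(f'pics/{n}0.npy',im)
    p=bot.camera_params(n); print(n,{k:np.round(v,4).tolist() for k,v in p.items()}, (d>0).mean())
E
```

```text
pics
{'clock': np.float64(0.0), 'joint_pos': array([-1.222,  0.241,  0.004,  1.335, -0.   ,  1.571]), 'joint_vel': array([ 0.001,  0.   ,  0.   ,  0.001, -0.001, -0.001]), 'tau': array([ 1.0000e-03, -3.7232e+01,  2.5241e+01,  1.7000e-02,  0.0000e+00,
       -0.0000e+00]), 'eef_pos': array([ 0.171, -0.469,  0.204]), 'tool_rot': array([ 0.406,  0.58 , -0.405,  0.579]), 'ft_force': array([ 0.607, -0.179, -0.448]), 'ft_torque': array([0.034, 0.044, 0.018]), 'grip_width': np.float64(0.085)}
top {'fx': 511.4887, 'fy': 511.4887, 'cx': 317.6162, 'cy': 201.1231, 'dist': [-0.012, 0.0, 0.0, 0.0, 0.0], 'T': [[0.0137, 0.9923, -0.1231, 0.4182], [-0.9998, 0.0122, -0.0128, -0.006], [-0.0112, 0.1232, 0.9923, 1.5827], [0.0, 0.0, 0.0, 1.0]]} 0.99584765625
side {'fx': 442.4681, 'fy': 442.4681, 'cx': 320.2174, 'cy': 208.6645, 'dist': [0.0021, 0.0, 0.0, 0.0, 0.0], 'T': [[-0.9936, 0.093, -0.0639, 0.5111], [-0.1123, -0.8683, 0.4831, 0.5989], [-0.0106, 0.4872, 0.8732, 1.1454], [0.0, 0.0, 0.0, 1.0]]} 0.9959296875
wrist {'fx': 280.6077, 'fy': 280.6077, 'cx': 324.891, 'cy': 201.8469, 'dist': [-0.0299, 0.0, 0.0, 0.0, 0.0], 'tool_from_camera': [[0.0001, 0.3293, -0.9442, -0.1687], [-0.0, 0.9442, 0.3293, 0.0845], [1.0, -0.0, 0.0001, -0.0009], [0.0, 0.0, 0.0, 1.0]]} 0.99598828125
```

View pics/top0.png

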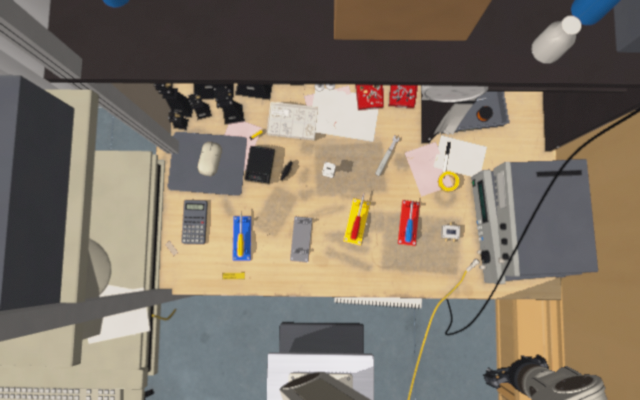

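View pics/side0.png

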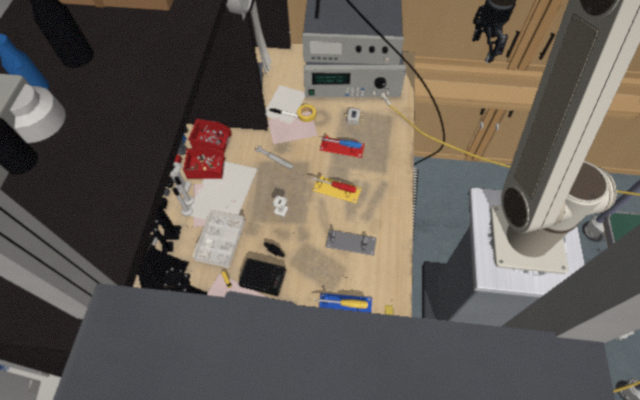

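The top view shows the yellow driver on the blue holder (242,238), red on yellow (357,222), blue on red (408,223), and the grey holder empty (301,240). Next I measure poses.

```bash
cat > h.py <<'E'
import numpy as np, cv2
from scipy.spatial.transform import Rotation as R
def rays(p,uv):
    K=np.array([[p['fx'],0,p['cx']],[0,p['fy'],p['cy']],[0,0,1.]])
    n=cv2.undistortPoints(np.asarray(uv,float).reshape(-1,1,2),K,np.array(p['dist'],float))[:,0]
    return np.c_[n[:,0],-n[:,1],-np.ones(len(n))]   # camera axes x right,y up,-z fwd
def Tw(p,o=None):
    if 'T' in p: return np.array(p['T'])
    W=np.eye(4); W[:3,:3]=R.from_quat(o['tool_rot']).as_matrix(); W[:3,3]=o['eef_pos']
    return W@np.array(p['tool_from_camera'])
def unproj(p,uv,d,o=None):
    T=Tw(p,o); r=rays(p,uv)*np.asarray(d).reshape(-1,1); return r@T[:3,:3].T+T[:3,3]
def onplane(p,uv,z,o=None):
    T=Tw(p,o); r=rays(p,uv)@T[:3,:3].T; s=(z-T[2,3])/r[:,2]; return T[:3,3]+r*s[:,None]
def proj(p,P,o=None):
    T=np.linalg.inv(Tw(p,o)); c=np.asarray(P)@T[:3,:3].T+T[:3,3]
    K=np.array([[p['fx'],0,p['cx']],[0,p['fy'],p['cy']],[0,0,1.]])
    q=np.c_[c[:,0],-c[:,1],-c[:,2]]
    return cv2.projectPoints(q,np.zeros(3),np.zeros(3),K,np.array(p['dist'],float))[0][:,0]
HUE={'yellow':(20,35),'blue':(100,125)}
def mask(im,c,s=150,v=70):
    h=cv2.cvtColor(im,cv2.COLOR_RGB2HSV); H,S,V=cv2.split(h)
    k=(H<8)|(H>172) if c=='red' else (H>=HUE[c][0])&(H<=HUE[c][1])
    return (k&(S>s)&(V>v)).astype(np.uint8)
E
python3 - <<'E'
from workcell import bot
from h import *
im=np.load('pics/top0.npy'); d=np.load('pics/top0_d.npy'); p=bot.camera_params('top')
# whole point cloud height map
vv,uu=np.mgrid[0:400,0:640]; P=unproj(p,np.c_[uu.ravel(),vv.ravel()],d.ravel()).reshape(400,640,3)
for c in ['red','yellow','blue']:
    m=mask(im,c); n,l,st,ce=cv2.connectedComponentsWithStats(m)
    for i in range(1,n):
        if st[i,4]>25:
            q=P[l==i]; 
            if .2<q[:,0].mean()<.6: print(c,st[i],ce[i].round(1),q.mean(0).round(3),'z',np.percentile(q[:,2],[5,50,95]).round(3))
for uv in [(195,222),(451,232),(301,240),(270,210),(240,300),(500,240),(350,300),(170,240),(329,170)]:
    print(uv,P[uv[1],uv[0]].round(3))
# surroundings: highest points in coarse grid of world xy within reach
g=P.reshape(-1,3); 
print('heights max per 0.1 cell; rows x .0...8, cols y .6..-.6')
for x in np.arange(0.1,.8,.1):
    print(round(x,1),[ (lambda s: round(float(np.percentile(s,98)),2) if len(s) else None)(g[(abs(g[:,0]-x)<.05)&(abs(g[:,1]-y)<.05)][:,2]) for y in np.arange(.6,-.61,-.1)])
c=im[150:300,160:480]; cv2.imwrite('pics/topcrop.png',cv2.resize(c[:,:,::-1],(800,375),interpolation=cv2.INTER_CUBIC))
E
```

```text
red [398 201  21  44 514] [407.9 221.2] [ 0.554 -0.264  0.017] z [0.001 0.006 0.026]
red [352 216   8  23 107] [355.4 227.7] [ 0.53  -0.102  0.037] z [0.031 0.038 0.043]
yellow [344 199  26  46 562] [356.5 220.6] [ 0.554 -0.106  0.019] z [0.001 0.007 0.027]
yellow [238 234   5  22  94] [240.  245.1] [0.472 0.241 0.067] z [0.029 0.034 0.043]
yellow [408 271  58 129 192] [430.9 331.7] [ 0.221 -0.334 -0.003] z [-0.024 -0.001  0.019]
yellow [223 272  22   7 132] [233.6 275.4] [0.381 0.269 0.001] z [-0.005  0.001  0.006]
blue [234 217  16  43 411] [242.4 236.3] [0.501 0.244 0.012] z [0.    0.006 0.026]
blue [406 220   6  21  91] [408.7 230.7] [ 0.523 -0.263  0.035] z [0.03  0.035 0.041]
(195, 222) [0.544 0.393 0.01 ]
(451, 232) [ 0.522 -0.394  0.022]
(301, 240) [0.492 0.064 0.008]
(270, 210) [ 0.585  0.162 -0.001]
(240, 300) [ 0.256  0.365 -0.734]
(500, 240) [ 0.493 -0.496  0.154]
(350, 300) [ 0.3   -0.098 -0.177]
(170, 240) [0.487 0.47  0.003]
(329, 170) [ 0.705 -0.02   0.047]
heights max per 0.1 cell; rows x .0...8, cols y .6..-.6
0.1 [0.14, 0.14, -0.72, -0.72, 0.0, 0.37, 0.48, 0.02, 0.01, -0.01, 0.42, -0.71, -0.13]
0.2 [0.61, 0.61, -0.72, -0.72, -0.62, 0.0, 0.54, 0.6, -0.62, -0.0, 0.68, 0.68, -0.12]
0.3 [0.61, 0.83, 0.01, 0.01, 0.01, 0.01, 0.01, 0.01, 0.01, 0.01, 0.03, 0.15, 0.01]
0.4 [0.35, 0.79, 0.01, 0.01, 0.01, 0.01, 1.58, 0.01, 0.01, 0.01, 0.04, 0.24, 0.25]
0.5 [0.17, 0.79, 0.02, 0.03, 0.04, 0.03, 0.01, 0.04, 0.01, 0.04, 0.02, 0.3, 0.25]
0.6 [0.14, 0.79, 0.02, 0.01, 0.01, 0.01, 0.01, 0.04, 0.01, 0.03, 0.01, 0.39, 0.25]
0.7 [0.14, 0.79, 0.04, 0.04, 0.04, 0.02, 0.06, 0.01, 0.02, 0.01, 0.02, 0.25, 0.65]
```

View pics/topcrop.png

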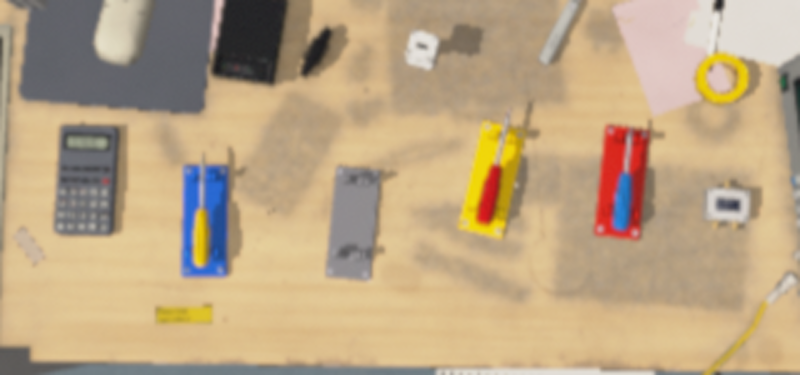

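View pics/wrist0.png

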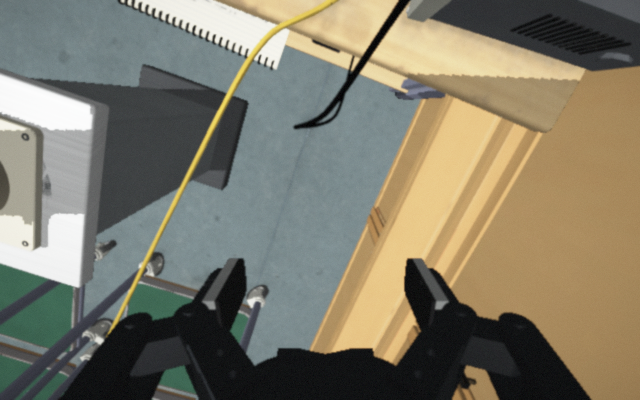

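```bash
cat > meas.py <<'E'
from workcell import bot
from h import *
im=np.load('pics/top0.npy'); p=bot.camera_params('top')
boxes={'yellow':(335,190,380,250),'red':(390,192,425,250),'blue':(228,208,255,265)}
g=cv2.cvtColor(im,cv2.COLOR_RGB2HSV)
for c,(a,b,cc,dd) in boxes.items():
    m=np.zeros((400,640),np.uint8); m[b:dd,a:cc]=mask(im,c,130,60)[b:dd,a:cc]
    n,l,st,ce=cv2.connectedComponentsWithStats(m); i=1+np.argmax(st[1:,4])
    cs=cv2.findContours((l==i).astype(np.uint8),cv2.RETR_EXTERNAL,cv2.CHAIN_APPROX_NONE)[0]
    uv=max(cs,key=len)[:,0]; q=onplane(p,uv,.005)[:,:2]
    r=cv2.minAreaRect((q*1000).astype(np.float32)); B=cv2.boxPoints(r)
    e=[B[1]-B[0],B[2]-B[1]]; L=max(e,key=np.linalg.norm); L=L/np.linalg.norm(L); L=L*np.sign(L[0])
    print('holder',c,'centre',np.round(r[0],1),'size',np.round(r[1],1),'yaw',round(float(np.degrees(np.arctan2(L[1],L[0]))),2),'origin',np.round(np.array(r[0])-23*L,1))
on={'blue':'yellow','yellow':'red','red':'blue'}
for c,(a,b,cc,dd) in boxes.items():
    m=np.zeros((400,640),np.uint8); m[b:dd,a:cc]=mask(im,on[c],130,60)[b:dd,a:cc]
    n,l,st,ce=cv2.connectedComponentsWithStats(m); i=1+np.argmax(st[1:,4])
    uv=np.argwhere(l==i)[:,::-1]; q=onplane(p,uv,.03)[:,:2]*1000; r=cv2.minAreaRect(q.astype(np.float32))
    print('driver',on[c],np.round(r[0],1),np.round(r[1],1))
m=np.zeros((400,640),np.uint8); m[212:265,285:318]=1
m&=((g[:,:,1]<60)).astype(np.uint8)
uv=max(cv2.findContours(m,cv2.RETR_EXTERNAL,cv2.CHAIN_APPROX_NONE)[0],key=len)[:,0]
q=onplane(p,uv,.005)[:,:2]*1000; r=cv2.minAreaRect(q.astype(np.float32)); print('grey',r, np.round(cv2.boxPoints(r)))
o=bot.get_obs(); M=R.from_quat(o['tool_rot']).as_matrix(); print('tool axes cols\n',M.round(3))
E
python3 meas.py
```

```text
holder yellow centre [ 552.9 -107.1] size [ 57.6 140.1] yaw -12.36 origin [ 530.4 -102.2]
holder red centre [ 550.5 -266.5] size [ 56.  137.5] yaw -6.25 origin [ 527.6 -264. ]
holder blue centre [496.5 247.5] size [129.9  50.5] yaw 0.08 origin [473.5 247.4]
driver red [ 532.7 -102.1] [16.  69.3]
driver blue [ 525.9 -262.9] [15.1 61. ]
driver yellow [475.3 247.6] [63.6 12.2]
grey ((496.1889953613281, 64.34007263183594), (56.773128509521484, 137.79090881347656), 85.41279602050781) [[425.  42.]
 [563.  31.]
 [567.  87.]
 [430.  98.]]
tool axes cols
 [[-0.001  0.94   0.342]
 [ 0.001  0.342 -0.94 ]
 [-1.    -0.    -0.002]]
```

```bash
cat > go.py <<'E'
# usage: go.py x y z yawdeg : shift/turn from the present pose in move units
import sys
from workcell import bot
from h import *
def suggest(x,y,z,yaw):
    o=bot.get_obs(); M=R.from_quat(o['tool_rot']); c,s=np.cos(np.radians(yaw)),np.sin(np.radians(yaw))
    G=R.from_matrix(np.array([[0,c,s],[0,s,-c],[-1,0,0]]))
    t=M.inv().apply(np.array([x,y,z])-o['eef_pos'])/.25; w=(M.inv()*G).as_rotvec()/.5
    print('clock',round(float(o['clock']),2),'pos',o['eef_pos'].round(4),'grip',round(float(o['grip_width']),4),'F',o['ft_force'].round(1))
    print('t',t.round(3),'w',w.round(3),'rows>=',int(np.ceil(max(np.linalg.norm(t)*.25/.0417,np.linalg.norm(w)*.5/.125))))
if __name__=='__main__': suggest(*map(float,sys.argv[1:]))
E
python3 go.py 0.35 -0.3 0.25 0
```

```text
clock 0.15 pos [ 0.1707 -0.4694  0.204 ] grip 0.0854 F [0.2 0.1 0.3]
t [-0.183  0.906 -0.392] w [ 0.698 -0.003  0.001] rows>= 7
```

Emit:
{"op": "apply_moves", "data": {
  "targets": [-0.18, 0.9, -0.39, 0.7, 0, 0, 1, -0.18, 0.9, -0.39, 0.7, 0, 0, 1, -0.18, 0.9, -0.39, 0.7, 0, 0, 1, -0.18, 0.9, -0.39, 0.7, 0, 0, 1, -0.18, 0.9, -0.39, 0.7, 0, 0, 1, -0.18, 0.9, -0.39, 0.7, 0, 0, 1, -0.18, 0.9, -0.39, 0.7, 0, 0, 1, -0.18, 0.9, -0.39, 0.7, 0, 0, 1]
}}

```text
clock: 0.82
eef_pos: [0.3514, -0.2992, 0.2503]
tool_rot: [0.499, 0.501, -0.499, 0.502]
ft_force: [0.3, -0.7, 0.4]
grip_width: 0.0856
```

```bash
python3 go.py 0.45 -0.09 0.25 0
```

```text
clock 0.82 pos [ 0.3514 -0.2992  0.2503] grip 0.0856 F [ 0.3 -0.7  0.4]
t [ 0.001  0.398 -0.835] w [ 0.009  0.    -0.003] rows>= 6
```

Emit:
{"op": "apply_moves", "data": {
  "targets": [0, 0.4, -0.84, 0, 0, 0, 1, 0, 0.4, -0.84, 0, 0, 0, 1, 0, 0.4, -0.84, 0, 0, 0, 1, 0, 0.4, -0.84, 0, 0, 0, 1, 0, 0.4, -0.84, 0, 0, 0, 1, 0, 0.4, -0.84, 0, 0, 0, 1, 0, 0.4, -0.84, 0, 0, 0, 1, 0, 0.4, -0.84, 0, 0, 0, 1]
}}

```text
clock: 1.48
eef_pos: [0.449, -0.0913, 0.2491]
tool_rot: [0.499, 0.5, -0.5, 0.5]
ft_force: [-0.2, -0.2, -0.0]
grip_width: 0.0852
```

```bash
cat > look.py <<'E'
import sys
from workcell import bot
from h import *
n=sys.argv[1]; o=bot.get_obs(); im,d=bot.camera('wrist')
cv2.imwrite(f'pics/{n}.png',im[:,:,::-1]); np.savez(f'pics/{n}.npz',im=im,d=d,eef_pos=o['eef_pos'],tool_rot=o['tool_rot'])
print(o['clock'],o['eef_pos'])
E
python3 look.py w1
```

```text
1.4833 [ 0.44901663 -0.09129467  0.24907825]
```

View pics/w1.png

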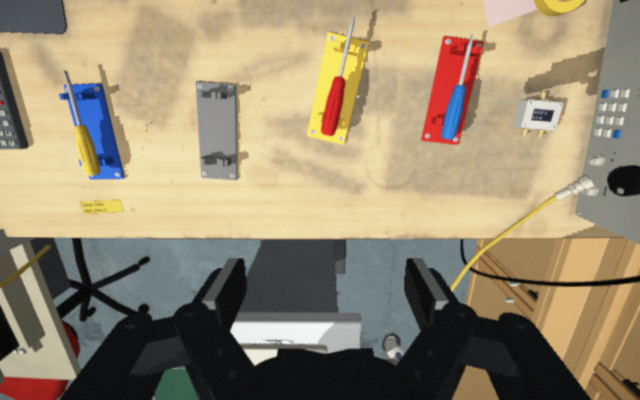

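The wrist view shows all four holders: blue (90,130), grey (217,130), yellow (337,87), red (452,90). I'll measure the plates again from it.

```bash
cat > mw.py <<'E'
import sys
from workcell import bot
from h import *
f=np.load(sys.argv[1]); im=f['im']; p=bot.camera_params('wrist'); o=f
def rect(m,z,name,off=23):
    n,l,st,ce=cv2.connectedComponentsWithStats(m); i=1+np.argmax(st[1:,4])
    uv=max(cv2.findContours((l==i).astype(np.uint8),cv2.RETR_EXTERNAL,cv2.CHAIN_APPROX_NONE)[0],key=len)[:,0]
    q=onplane(p,uv,z,o)[:,:2]*1000; r=cv2.minAreaRect(q.astype(np.float32)); B=cv2.boxPoints(r)
    e=[B[1]-B[0],B[2]-B[1]]; L=max(e,key=np.linalg.norm); L=L/np.linalg.norm(L); L=L*np.sign(L[0])
    print(name,'centre',np.round(r[0],1),'size',np.round(sorted(r[1]),1),'yaw',round(float(np.degrees(np.arctan2(L[1],L[0]))),2),'origin',np.round(np.array(r[0])-off*L,1))
def sub(m,b):
    k=np.zeros_like(m); k[b[1]:b[3],b[0]:b[2]]=m[b[1]:b[3],b[0]:b[2]]; return k
if __name__=='__main__':
    S={'blue':(45,60,135,195),'yellow':(300,10,375,150),'red':(415,20,485,155)}; on={'blue':'yellow','yellow':'red','red':'blue'}
    for c,b in S.items():
        rect(sub(mask(im,c,120,50),b),.005,'holder '+c)
        rect(sub(mask(im,on[c],130,60),b),.03,'  handle '+on[c],0)
    g=cv2.cvtColor(im,cv2.COLOR_RGB2HSV)
    rect(sub((g[:,:,1]<60).astype(np.uint8),(180,65,250,195)),.005,'grey')
E
python3 mw.py pics/w1.npz; python3 go.py .474 .18 .2 0
```

```text
holder blue centre [494.9 244. ] size [ 53.6 135.4] yaw -1.17 origin [471.9 244.5]
  handle yellow centre [473.8 245.3] size [23.6 67.5] yaw 3.1 origin [473.8 245.3]
holder yellow centre [ 550.7 -106.1] size [ 56.7 137.5] yaw -12.44 origin [ 528.3 -101.2]
  handle red centre [ 530.4 -101.9] size [20.3 73.7] yaw -14.63 origin [ 530.4 -101.9]
holder red centre [ 548.8 -265.8] size [ 58.2 137.2] yaw -6.2 origin [ 525.9 -263.3]
  handle blue centre [ 523.8 -261.2] size [19.8 68. ] yaw -6.35 origin [ 523.8 -261.2]
grey centre [494.3  64.9] size [ 56.  137.5] yaw -4.67 origin [471.4  66.8]
clock 1.53 pos [ 0.4487 -0.0921  0.2492] grip 0.0852 F [ 0.5 -0.4  0.2]
t [ 0.196  0.1   -1.089] w [-0.002  0.001  0.003] rows>= 7
```

Emit:
{"op": "apply_moves", "data": {
  "targets": [0.2, 0.06, -0.8, 0, 0, 0, 1, 0.2, 0.06, -0.8, 0, 0, 0, 1, 0.2, 0.06, -0.8, 0, 0, 0, 1, 0.2, 0.06, -0.8, 0, 0, 0, 1, 0.2, 0.06, -0.8, 0, 0, 0, 1, 0.2, 0.06, -0.8, 0, 0, 0, 1, 0.2, 0.06, -0.8, 0, 0, 0, 0.8]
}}

```text
clock: 2.12
eef_pos: [0.4675, 0.0339, 0.2004]
tool_rot: [0.495, 0.521, -0.48, 0.504]
ft_force: [0.0, -1.1, -1.0]
grip_width: 0.0755
```

```bash
python3 go.py .482 .2455 .14 -0.6
```

```text
clock 2.12 pos [0.4675 0.0339 0.2004] grip 0.0755 F [ 0.  -1.1 -1. ]
t [ 0.269  0.101 -0.834] w [ 0.123 -0.065  0.006] rows>= 6
```

Emit:
{"op": "apply_moves", "data": {
  "targets": [0, 0, 0, 0, 0, 0, 0.8, 0, 0, 0, 0, 0, 0, 0.8]
}}

```text
clock: 2.28
eef_pos: [0.4678, 0.0341, 0.2012]
tool_rot: [0.495, 0.521, -0.479, 0.504]
ft_force: [-0.3, 0.0, 0.5]
grip_width: 0.0684
```

```bash
python3 go.py .482 .2455 .14 -0.6
```

```text
clock 2.28 pos [0.4678 0.0341 0.2012] grip 0.0684 F [-0.3  0.   0.5]
t [ 0.272  0.1   -0.833] w [ 0.123 -0.065  0.003] rows>= 6
```

Emit:
{"op": "apply_moves", "data": {
  "targets": [0.27, 0.1, -0.83, 0.12, -0.065, 0, 0.8, 0.27, 0.1, -0.83, 0.12, -0.065, 0, 0.8, 0.27, 0.1, -0.83, 0.12, -0.065, 0, 0.8, 0.27, 0.1, -0.83, 0.12, -0.065, 0, 0.8, 0.27, 0.1, -0.83, 0.12, -0.065, 0, 0.8, 0.27, 0.1, -0.83, 0.12, -0.065, 0, 0.8, 0.27, 0.1, -0.83, 0.12, -0.065, 0, 0.8, 0.27, 0.1, -0.83, 0.12, -0.065, 0, 0.8, 0.27, 0.1, -0.83, 0.12, -0.065, 0, 0.8, 0.27, 0.1, -0.83, 0.12, -0.065, 0, 0.8]
}}

```text
clock: 3.12
eef_pos: [0.489, 0.0364, 0.1472]
tool_rot: [0.495, 0.522, -0.479, 0.503]
ft_force: [-0.3, 0.1, -0.4]
grip_width: 0.0683
```

```bash
python3 go.py .482 .2455 .14 -0.6; python3 look.py w2
```

```text
clock 3.12 pos [0.489  0.0364 0.1472] grip 0.0683 F [-0.3  0.1 -0.4]
t [ 0.058  0.016 -0.835] w [ 0.125 -0.069  0.007] rows>= 6
3.1167 [0.4889655  0.03635362 0.14724577]
```

View pics/w2.png

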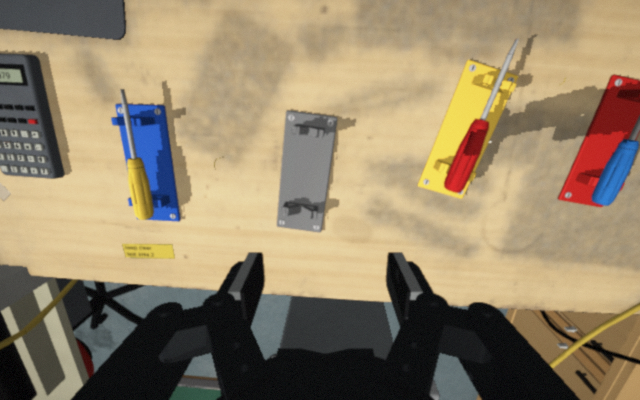

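```bash
python3 -c "
from workcell import bot
print(bot.get_obs()['joint_pos'].round(3))"
```

```text
[ 0.051  0.257 -0.127  1.189  0.035  3.141]
```

Emit:
{"op": "apply_moves", "data": {
  "targets": [-0.2, 0, 0, -1, -0.07, 0, 0.7, -0.2, 0, 0, -1, -0.07, 0, 0.7, -0.2, 0, 0, -1, -0.07, 0, 0.7, -0.2, 0, 0, -1, -0.07, 0, 0.7, -0.2, 0, 0, -1, -0.07, 0, 0.7]
}}

```text
clock: 3.58
eef_pos: [0.4892, 0.0348, 0.198]
tool_rot: [0.346, 0.616, -0.342, 0.62]
ft_force: [-0.4, 0.2, -0.1]
grip_width: 0.0598
```

Emit:
{"op": "apply_moves", "data": {
  "targets": [0, 0, 0, -1, 0, 0, 0.7, 0, 0, 0, -1, 0, 0, 0.7, 0, 0, 0, -1, 0, 0, 0.7, 0, 0, 0, -1, 0, 0, 0.7, 0, 0, 0, -1, 0, 0, 0.7]
}}

```text
clock: 4.0
eef_pos: [0.489, 0.0345, 0.1972]
tool_rot: [0.183, 0.682, -0.181, 0.685]
ft_force: [0.3, -0.4, -0.7]
grip_width: 0.0596
```

Emit:
{"op": "apply_moves", "data": {
  "targets": [0, 0, 0, -1, 0, 0, 0.7, 0, 0, 0, -1, 0, 0, 0.7, 0, 0, 0, -1, 0, 0, 0.7, 0, 0, 0, -1, 0, 0, 0.7, 0, 0, 0, -1, 0, 0, 0.7]
}}

```text
clock: 4.42
eef_pos: [0.489, 0.0345, 0.1972]
tool_rot: [0.008, 0.705, -0.007, 0.709]
ft_force: [-0.6, 0.4, -0.6]
grip_width: 0.06
```

Emit:
{"op": "apply_moves", "data": {
  "targets": [0, 0, 0, -1, 0, 0, 0.7, 0, 0, 0, -1, 0, 0, 0.7, 0, 0, 0, -1, 0, 0, 0.7, 0, 0, 0, -1, 0, 0, 0.7, 0, 0, 0, -1, 0, 0, 0.7]
}}

```text
clock: 4.83
eef_pos: [0.489, 0.0345, 0.1972]
tool_rot: [-0.167, 0.685, 0.167, 0.689]
ft_force: [0.8, -1.3, 0.3]
grip_width: 0.06
```

```bash
python3 go.py .482 .15 .18 179.4; python3 -c "
from workcell import bot
print(bot.get_obs()['joint_pos'].round(3))"
```

```text
clock 4.83 pos [0.489  0.0345 0.1972] grip 0.06 F [ 0.8 -1.3  0.3]
t [0.069 0.423 0.187] w [-2.168  0.009  0.008] rows>= 9
[ 7.000e-02  2.200e-01 -4.100e-02  1.304e+00  1.000e-03  1.164e+00]
```

Emit:
{"op": "apply_moves", "data": {
  "targets": [0.07, 0.42, 0.19, -1, 0, 0, 0.7, 0.07, 0.42, 0.19, -1, 0, 0, 0.7, 0.07, 0.42, 0.19, -1, 0, 0, 0.7, 0.07, 0.42, 0.19, -1, 0, 0, 0.7, 0.07, 0.42, 0.19, -1, 0, 0, 0.7, 0.07, 0.42, 0.19, -1, 0, 0, 0.7]
}}

```text
clock: 5.33
eef_pos: [0.4825, 0.1498, 0.1798]
tool_rot: [-0.331, 0.623, 0.33, 0.627]
ft_force: [-0.5, -0.2, 0.0]
grip_width: 0.0598
```

```bash
python3 go.py .482 .2455 .13 179.4
```

```text
clock 5.33 pos [0.4825 0.1498 0.1798] grip 0.0598 F [-0.5 -0.2  0. ]
t [0.199 0.218 0.315] w [-1.174  0.005  0.01 ] rows>= 5
```

Emit:
{"op": "apply_moves", "data": {
  "targets": [0.2, 0.22, 0.315, -1, 0, 0, 0.7, 0.2, 0.22, 0.315, -1, 0, 0, 0.7, 0.2, 0.22, 0.315, -1, 0, 0, 0.7, 0.2, 0.22, 0.315, -1, 0, 0, 0.7, 0.2, 0.22, 0.315, -1, 0, 0, 0.7, 0.2, 0.22, 0.315, -1, 0, 0, 0.7]
}}

```text
clock: 5.83
eef_pos: [0.4815, 0.2449, 0.1302]
tool_rot: [-0.476, 0.522, 0.474, 0.526]
ft_force: [-0.2, 0.7, 0.5]
grip_width: 0.0601
```

```bash
python3 go.py .482 .2455 .13 179.4; python3 look.py w3
```

```text
clock 5.83 pos [0.4815 0.2449 0.1302] grip 0.0601 F [-0.2  0.7  0.5]
t [ 0.001 -0.002  0.003] w [-0.176  0.003  0.012] rows>= 1
5.8333 [0.48145052 0.24486568 0.13017942]
```

View pics/w3.png

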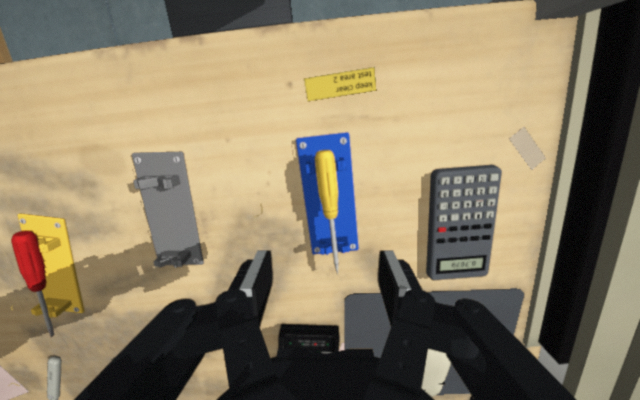

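```bash
cat > m3.py <<'E'
import sys; sys.argv[1:]=['pics/w3.npz']
exec(open('mw.py').read().split("if __name__")[0])
b=(280,120,370,285)
mb=sub(mask(im,'blue',120,50),b); rect(mb,.005,'holder blue')
rect(sub(mask(im,'yellow',120,60),(300,140,350,285)),.03,'handle yellow',0)
g=cv2.cvtColor(im,cv2.COLOR_RGB2HSV)
rect(sub((g[:,:,1]<60).astype(np.uint8),(120,140,215,275)),.005,'grey')
# shaft pixels line: tip
for uv,z in [((338,270),.026),((332,222),.026),((326,155),.03)]: print(uv,onplane(p,[uv],z,o).round(4))
E
python3 m3.py
```

```text
holder blue centre [494.5 248.8] size [ 54.2 136.4] yaw 0.77 origin [471.5 248.5]
handle yellow centre [473.2 248.5] size [18.9 69.9] yaw -0.63 origin [473.2 248.5]
grey centre [495.   64.6] size [ 61.7 140.4] yaw -4.64 origin [472.   66.5]
(338, 270) [[0.5738 0.2514 0.026 ]]
(332, 222) [[0.5145 0.2499 0.026 ]]
(326, 155) [[0.4426 0.2505 0.03  ]]
```

```bash
python3 go.py .480 .248 .011 180
```

```text
clock 5.88 pos [0.4817 0.2447 0.1305] grip 0.0596 F [ 0.4  0.  -0.1]
t [0.478 0.011 0.011] w [-0.196  0.003  0.013] rows>= 3
```

Emit:
{"op": "apply_moves", "data": {
  "targets": [0.2, 0.011, 0.011, -0.2, 0, 0.01, 0.7, 0.3, 0.011, 0.011, -0.2, 0, 0.01, 0.7, 0.4, 0.011, 0.011, -0.2, 0, 0.01, 0.7, 0.475, 0.011, 0.011, -0.2, 0, 0.01, 0.7, 0.475, 0.011, 0.011, -0.2, 0, 0.01, 0.7, 0.475, 0.011, 0.011, -0.2, 0, 0.01, 0.7]
}}

```text
clock: 6.38
eef_pos: [0.4792, 0.2476, 0.0113]
tool_rot: [-0.501, 0.499, 0.502, 0.499]
ft_force: [-0.3, 0.1, 0.5]
grip_width: 0.0597
```

Emit:
{"op": "apply_moves", "data": {
  "targets": [0, 0, 0, 0, 0, 0, 0, 0, 0, 0, 0, 0, 0, 0, 0, 0, 0, 0, 0, 0, 0, 0, 0, 0, 0, 0, 0, 0, 0, 0, 0, 0, 0, 0, 0, 0, 0, 0, 0, 0, 0, 0, 0, 0, 0, 0, 0, 0, 0]
}}

```text
clock: 6.97
eef_pos: [0.4793, 0.249, 0.0115]
tool_rot: [-0.502, 0.497, 0.503, 0.498]
ft_force: [-0.4, -0.2, 0.2]
grip_width: 0.0
```

```bash
python3 look.py w4; python3 -c "
from workcell import bot
import cv2
im,d=bot.camera('side'); cv2.imwrite('pics/s4.png',cv2.resize(im[220:360,200:500,::-1],(800,373)))"
```

```text
6.9667 [0.47932325 0.24900578 0.0114695 ]
```

View pics/w4.png

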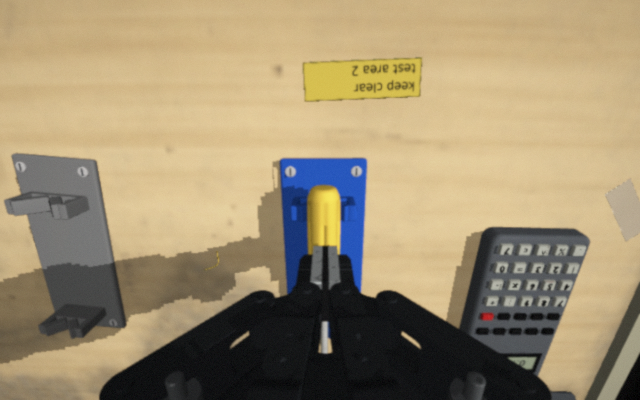

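View pics/s4.png

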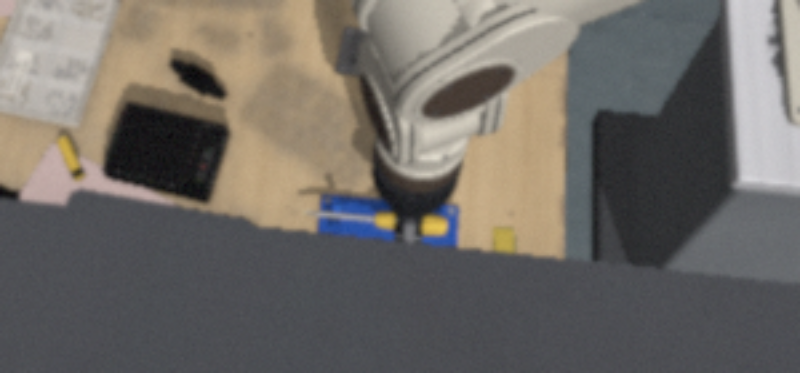

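Run:
```python
from workcell import bot
from h import *
f=np.load('pics/w4.npz'); im=f['im']; d=f['d']; p=bot.camera_params('wrist')
cv2.imwrite('pics/w4z.png',cv2.resize(im[170:370,270:380,::-1],None,fx=3,fy=3,interpolation=cv2.INTER_CUBIC)[:600])
for v in (195,210,230,245,255,265,280,300,320,340): print(v,[ (u,unproj(p,[(u,v)],d[v,u],f)[0].round(3).tolist()) for u in (312,325,338)])
print(bot.get_obs()['grip_width'])
```

```text
195 [(312, [0.442, 0.242, 0.03]), (325, [0.441, 0.249, 0.032]), (338, [0.443, 0.257, 0.026])]
210 [(312, [0.45, 0.242, 0.034]), (325, [0.449, 0.249, 0.034]), (338, [0.452, 0.257, 0.028])]
230 [(312, [0.462, 0.242, 0.033]), (325, [0.462, 0.25, 0.034]), (338, [0.464, 0.257, 0.028])]
245 [(312, [0.472, 0.242, 0.033]), (325, [0.469, 0.25, 0.039]), (338, [0.474, 0.258, 0.028])]
255 [(312, [0.467, 0.243, 0.053]), (325, [0.468, 0.25, 0.051]), (338, [0.471, 0.257, 0.045])]
265 [(312, [0.468, 0.243, 0.06]), (325, [0.468, 0.25, 0.061]), (338, [0.467, 0.256, 0.062])]
280 [(312, [0.468, 0.244, 0.074]), (325, [0.467, 0.25, 0.074]), (338, [0.467, 0.255, 0.074])]
300 [(312, [0.466, 0.244, 0.089]), (325, [0.478, 0.25, 0.075]), (338, [0.467, 0.255, 0.088])]
320 [(312, [0.462, 0.245, 0.105]), (325, [0.488, 0.25, 0.075]), (338, [0.461, 0.254, 0.106])]
340 [(312, [0.468, 0.245, 0.107]), (325, [0.55, 0.25, 0.027]), (338, [0.466, 0.254, 0.11])]
0.0001097589294233251
```

View pics/w4z.png

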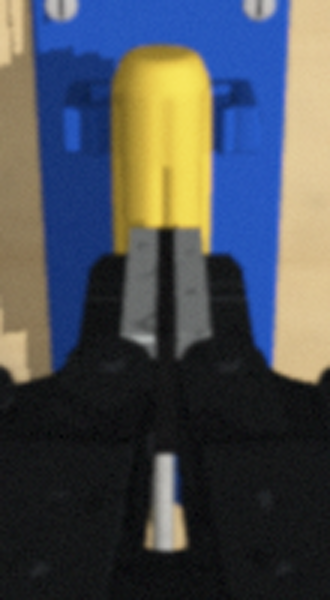

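Run:
```python
from workcell import bot
from h import *
p=bot.camera_params('wrist'); Tc=np.array(p['tool_from_camera'])
for n in ('wrist0','w2','w3'):
    if n=='wrist0': d=np.load('pics/wrist0_d.npy')
    else: d=np.load(f'pics/{n}.npz')['d']
    vv,uu=np.mgrid[0:400,0:640]; uv=np.c_[uu.ravel(),vv.ravel()]
    q=rays(p,uv)*d.reshape(-1,1); q=q@Tc[:3,:3].T+Tc[:3,3]
    k=(abs(q[:,1])<.03)&(abs(q[:,2])<.06)&(q[:,0]>-.1)&(q[:,0]<.05)
    if k.sum():
        m=q[k]; print(n,'max tool x',m[:,0].max().round(4),'99%',np.percentile(m[:,0],99).round(4),'y range',m[:,1].min().round(4),m[:,1].max().round(4))
        for s in (-1,1):
            a=m[(np.sign(m[:,2])==s)]; b=a[a[:,0]>a[:,0].max()-.006]; print(s,b.mean(0).round(4), a[:,0].max().round(4), len(b))
W=np.array([[0,0,0],[-.019,0,0],[-.04,0,0]]); T=np.linalg.inv(Tc); c=W@T[:3,:3].T+T[:3,3]
K=np.array([[p['fx'],0,p['cx']],[0,p['fy'],p['cy']],[0,0,1.]])
print(cv2.projectPoints(np.c_[c[:,0],-c[:,1],-c[:,2]],np.zeros(3),np.zeros(3),K,np.array(p['dist'],float))[0][:,0])
```

```text
wrist0 max tool x -0.0387 99% -0.042 y range -0.0122 0.0186
-1 [-0.0427  0.0028 -0.0425] -0.039 150
1 [-0.0425  0.0025  0.0439] -0.0387 135
w2 max tool x -0.0328 99% -0.0374 y range -0.0134 0.0189
-1 [-0.0365  0.0033 -0.034 ] -0.0328 107
1 [-0.0367  0.0032  0.0355] -0.0332 118
w3 max tool x -0.0305 99% -0.0359 y range -0.0124 0.019
-1 [-0.0343  0.0033 -0.0297] -0.0305 93
1 [-0.0342  0.0031  0.0312] -0.0305 87
[[323.81722852 239.77699054]
 [323.6948643  254.0619377 ]
 [323.52596486 273.80204621]]
```

The fingertips measure about 26 mm short of the reported TCP: depth at tool x is -0.039 open where -0.013 is expected. They therefore closed just above the handle, with width 0 and no force. I'll open, then go lower in small steps, watching the force.

Emit:
{"op": "apply_moves", "data": {
  "targets": [0, 0, 0, 0, 0, 0, 0.6, 0, 0, 0, 0, 0, 0, 0.6, 0, 0, 0, 0, 0, 0, 0.6, 0, 0, 0, 0, 0, 0, 0.6, 0, 0, 0, 0, 0, 0, 0.6, 0, 0, 0, 0, 0, 0, 0.6, 0.03, 0, 0, 0, 0, 0, 0.6, 0.05, 0, 0, 0, 0, 0, 0.6, 0.05, 0, 0, 0, 0, 0, 0.6]
}}

```text
clock: 7.82
eef_pos: [0.4781, 0.2483, -0.0029]
tool_rot: [-0.502, 0.498, 0.503, 0.497]
ft_force: [1.0, 0.1, 0.2]
grip_width: 0.0515
```

```bash
cat > tip.py <<'E'
from workcell import bot
from h import *
import sys
p=bot.camera_params('wrist'); Tc=np.array(p['tool_from_camera']); o=bot.get_obs()
im,d=bot.camera('wrist'); cv2.imwrite(f'pics/{sys.argv[1]}.png',im[:,:,::-1]); np.savez(f'pics/{sys.argv[1]}.npz',im=im,d=d,eef_pos=o['eef_pos'],tool_rot=o['tool_rot'])
vv,uu=np.mgrid[0:400,0:640]; uv=np.c_[uu.ravel(),vv.ravel()]
q=rays(p,uv)*d.reshape(-1,1); q=q@Tc[:3,:3].T+Tc[:3,3]
dark=(im.max(2)<130).ravel()
for s in (-1,1):
    k=(abs(q[:,1])<.013)&(s*q[:,2]>.012)&(s*q[:,2]<.06)&(q[:,0]>-.1)&dark
    a=q[k]; print(s,'tip tool x sorted tail',np.sort(a[:,0])[-40::8].round(4))
print(o['eef_pos'],o['grip_width'],o['ft_force'].round(1))
E
python3 tip.py w5
```

```text
-1 tip tool x sorted tail [-0.0029 -0.0025 -0.0022 -0.0019 -0.0017]
1 tip tool x sorted tail [-0.0344 -0.034  -0.0334 -0.0329 -0.032 ]
[ 0.47805282  0.24827833 -0.00285251] 0.05149901334724786 [1.  0.1 0.2]
```

View pics/w5.png

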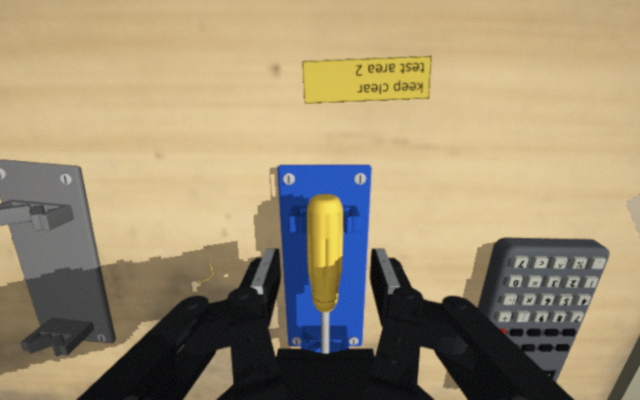

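Emit:
{"op": "apply_moves", "data": {
  "targets": [0.025, -0.008, 0, 0, 0, 0, 0.6, 0.048, -0.008, 0, 0, 0, 0, 0.6, 0.048, -0.008, 0, 0, 0, 0, 0.6]
}}

```text
clock: 8.12
eef_pos: [0.4805, 0.2485, -0.0147]
tool_rot: [-0.502, 0.498, 0.503, 0.497]
ft_force: [-1.2, -0.8, 0.5]
grip_width: 0.0511
```

Emit:
{"op": "apply_moves", "data": {
  "targets": [0, 0, 0, 0, 0, 0, 0, 0, 0, 0, 0, 0, 0, 0, 0, 0, 0, 0, 0, 0, 0, 0, 0, 0, 0, 0, 0, 0, 0, 0, 0, 0, 0, 0, 0, 0, 0, 0, 0, 0, 0, 0]
}}

```text
clock: 8.62
eef_pos: [0.4814, 0.2484, -0.013]
tool_rot: [0.503, -0.497, -0.502, -0.498]
ft_force: [-0.0, -3.4, 2.9]
grip_width: 0.017
```

```bash
python3 look.py w6; python3 go.py .48 .248 .12 180
```

```text
8.6167 [ 0.48139907  0.24837715 -0.0129709 ]
clock 8.67 pos [ 0.4814  0.2484 -0.013 ] grip 0.0172 F [-0.8 -4.4  2. ]
t [-0.532  0.005 -0.001] w [0.019 0.001 0.002] rows>= 4
```

View pics/w6.png

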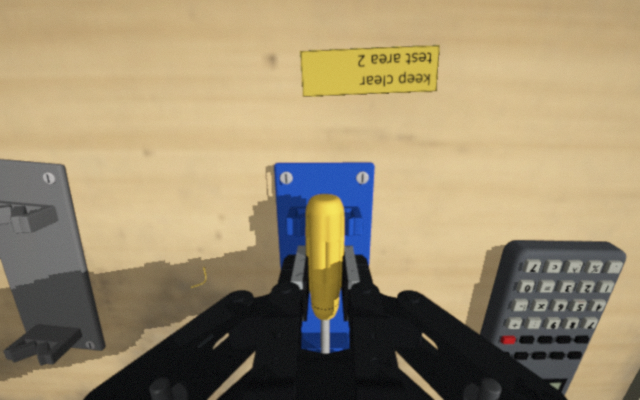

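Emit:
{"op": "apply_moves", "data": {
  "targets": [-0.1, 0, 0, 0, 0, 0, 0, -0.25, 0, 0, 0, 0, 0, 0, -0.4, 0, 0, 0, 0, 0, 0, -0.42, 0, -0.1, 0.05, 0, 0, 0, -0.42, 0, -0.25, 0.1, 0, 0, 0, -0.42, 0, -0.4, 0.18, 0, 0, 0, -0.42, 0, -0.55, 0.18, 0, 0, 0, -0.42, 0, -0.68, 0.18, 0, 0, 0, -0.42, 0, -0.73, 0.18, 0, 0, 0, -0.42, 0, -0.73, 0.18, 0, 0, 0]
}}

```text
clock: 9.5
eef_pos: [0.483, 0.0641, 0.0915]
tool_rot: [-0.478, 0.52, 0.479, 0.521]
ft_force: [-0.4, 0.7, -1.2]
grip_width: 0.0172
```

```bash
python3 look.py w7; python3 go.py .4807 .0658 .02 175.35
```

```text
9.5 [0.48299289 0.06407249 0.09148434]
clock 9.55 pos [0.4832 0.0656 0.0915] grip 0.017 F [-0.8  0.4 -1. ]
t [ 0.286  0.01  -0.001] w [-0.003  0.006  0.001] rows>= 2
```

View pics/w7.png

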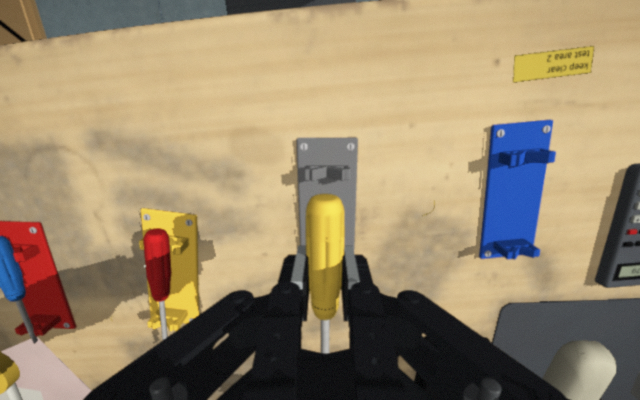

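The yellow driver is held straight above grey (325,240), and the blue holder is now bare at (517,190). I'll measure both, and compute the driver's pose in the grip.

```bash
cat > m7.py <<'E'
import sys; sys.argv[1:]=['pics/w7.npz']
exec(open('mw.py').read().split("if __name__")[0])
rect(sub(mask(im,'blue',120,50),(470,110,560,270)),.005,'blue')
d=f['d']; m=sub(mask(im,'yellow',120,60),(295,180,355,330)); uv=np.argwhere(m)[:,::-1]; P=unproj(p,uv,d[uv[:,1],uv[:,0]],f)
print('handle x ends',np.percentile(P[:,0],[1,99]).round(4),'y',np.percentile(P[:,1],[1,50,99]).round(4),'ztop',np.percentile(P[:,2],95).round(4))
a=P[P[:,0]<.47]; b=P[P[:,0]>.48]
print(a.mean(0).round(4),b.mean(0).round(4))
# grey rear plate corners/screws and blue screws
for uv in [(304,147),(349,146)]: print(uv,onplane(p,[uv],.005,o).round(4))
for uv in [(501,133),(547,129),(489,253),(533,251)]: print('blue',uv,onplane(p,[uv],.005,o).round(4))
E
python3 m7.py
```

```text
blue centre [495.8 250.9] size [ 63.3 139.3] yaw 0.99 origin [472.8 250.5]
handle x ends [0.4401 0.5082] y [0.0561 0.0658 0.076 ] ztop 0.1391
[0.4535 0.0669 0.137 ] [0.4937 0.064  0.1341]
(304, 147) [[0.4324 0.0502 0.005 ]]
(349, 146) [[0.4349 0.0908 0.005 ]]
blue (501, 133) [[0.4343 0.228  0.005 ]]
blue (547, 129) [[0.4339 0.2701 0.005 ]]
blue (489, 253) [[0.5568 0.2301 0.005 ]]
blue (533, 251) [[0.5589 0.277  0.005 ]]
```

Emit:
{"op": "apply_moves", "data": {
  "targets": [0.15, 0.009, 0, 0, 0, 0, 0, 0.28, 0.009, 0, 0, 0, 0, 0, 0.36, 0.009, 0, 0, 0, 0, 0, 0.4, 0.009, 0, 0, 0, 0, 0, 0.413, 0.009, 0, 0, 0, 0, 0, 0.413, 0.009, 0, 0, 0, 0, 0]
}}

```text
clock: 10.05
eef_pos: [0.4801, 0.0673, -0.0121]
tool_rot: [-0.479, 0.519, 0.481, 0.519]
ft_force: [0.8, -0.6, -0.6]
grip_width: 0.0169
```

```bash
python3 look.py w8; python3 go.py .4807 .0658 -.012 175.35
```

```text
10.05 [ 0.48008883  0.06733888 -0.01212084]
clock 10.1 pos [ 0.4812  0.0677 -0.0115] grip 0.017 F [ 1.1 -0.2 -0.8]
t [ 0.002  0.002 -0.008] w [0.005 0.005 0.002] rows>= 1
```

View pics/w8.png

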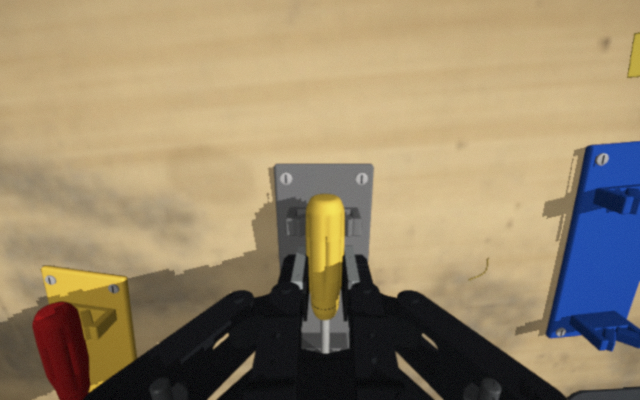

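Same registration as in w6 (plate screws at (286,178) and (362,178)), so the driver lies in the grey rests. Release and rise.

Emit:
{"op": "apply_moves", "data": {
  "targets": [0, 0, 0, 0, 0, 0, 0.6, 0, 0, 0, 0, 0, 0, 0.6, 0, 0, 0, 0, 0, 0, 0.6, 0, 0, 0, 0, 0, 0, 0.6, 0, 0, 0, 0, 0, 0, 0.6, -0.15, 0, 0, 0, 0, 0, 0.6, -0.3, 0, 0, 0, 0, 0, 0.6, -0.46, 0, 0, 0, 0, 0, 0.6, -0.5, 0, 0, 0, 0, 0, 0.6, -0.5, 0, 0, 0, 0, 0, 0.6]
}}

```text
clock: 10.93
eef_pos: [0.4842, 0.0669, 0.1176]
tool_rot: [-0.481, 0.516, 0.478, 0.523]
ft_force: [1.5, -0.1, -0.1]
grip_width: 0.0514
```

```bash
python3 look.py w9; python3 go.py .50 -.10 .11 175; python3 go.py .5353 -.2646 .11 173.8; python3 -c "
from workcell import bot
import cv2
im,d=bot.camera('side'); cv2.imwrite('pics/s9.png',cv2.resize(im[120:340,260:460,::-1],(545,600)))"
```

```text
10.9333 [0.48418614 0.0668728  0.11759321]
clock 10.98 pos [0.4824 0.0667 0.1152] grip 0.0514 F [ 0.2  0.3 -1.7]
t [ 0.02  -0.123 -0.659] w [0.015 0.005 0.01 ] rows>= 5
clock 10.98 pos [0.4824 0.0667 0.1152] grip 0.0514 F [ 0.2  0.3 -1.7]
t [ 0.019 -0.317 -1.304] w [0.056 0.006 0.01 ] rows>= 9
```

View pics/w9.png

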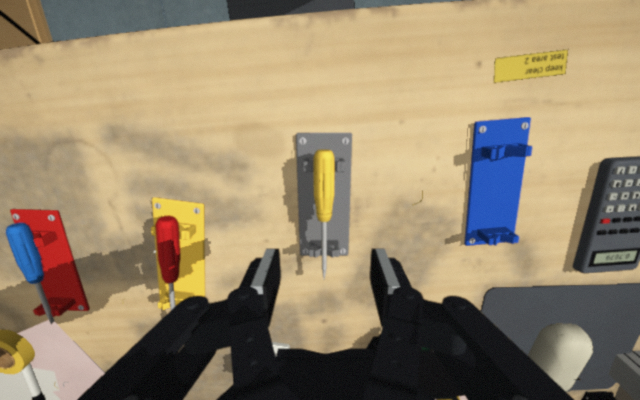

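View pics/s9.png

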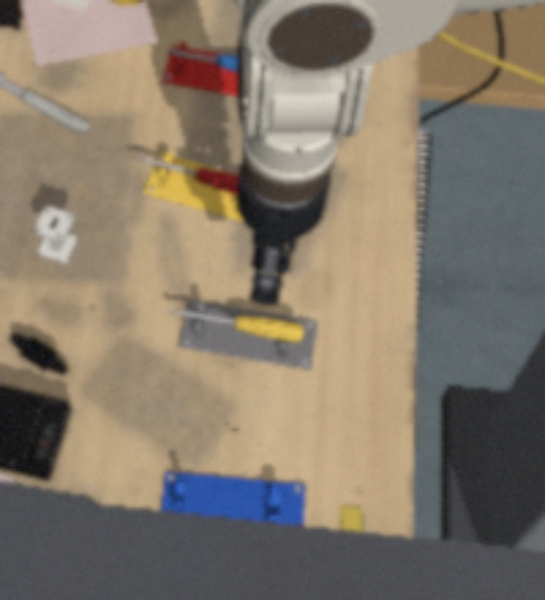

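Emit:
{"op": "apply_moves", "data": {
  "targets": [0.02, -0.16, -0.65, 0.03, 0, 0, 0.6, 0.02, -0.16, -0.65, 0.03, 0, 0, 0.6, 0.02, -0.16, -0.65, 0.03, 0, 0, 0.6, 0.02, -0.16, -0.65, 0.03, 0, 0, 0.6, 0.02, -0.16, -0.65, 0.03, 0, 0, 0.6, 0.02, -0.16, -0.65, 0.03, 0, 0, 0.6]
}}

```text
clock: 11.53
eef_pos: [0.5061, -0.1007, 0.1056]
tool_rot: [-0.473, 0.525, 0.476, 0.524]
ft_force: [0.8, 0.3, -0.6]
grip_width: 0.0514
```

```bash
python3 go.py .5356 -.2647 .10 173.8
```

```text
clock 11.53 pos [ 0.5061 -0.1007  0.1056] grip 0.0514 F [ 0.8  0.3 -0.6]
t [ 0.02  -0.183 -0.641] w [ 0.017  0.004 -0.008] rows>= 4
```

Emit:
{"op": "apply_moves", "data": {
  "targets": [0.02, -0.18, -0.64, 0.017, 0, 0, 0.6, 0.02, -0.18, -0.64, 0.017, 0, 0, 0.6, 0.02, -0.18, -0.64, 0.017, 0, 0, 0.6, 0.02, -0.18, -0.64, 0.017, 0, 0, 0.6, 0.02, -0.18, -0.64, 0.017, 0, 0, 0.6, 0.02, -0.18, -0.64, 0.017, 0, 0, 0.6, 0.02, -0.18, -0.64, 0.017, 0, 0, 0.6]
}}

```text
clock: 12.12
eef_pos: [0.5363, -0.2605, 0.1012]
tool_rot: [-0.472, 0.525, 0.475, 0.525]
ft_force: [0.2, 0.5, -0.2]
grip_width: 0.051
```

```bash
python3 look.py w10; python3 go.py .5356 -.2647 -.014 173.8
```

```text
12.1167 [ 0.53633788 -0.26047258  0.10116088]
clock 12.17 pos [ 0.5365 -0.26    0.1016] grip 0.0512 F [ 0.1  0.3 -0.6]
t [ 0.462  0.001 -0.02 ] w [ 0.013  0.006 -0.004] rows>= 3
```

View pics/w10.png

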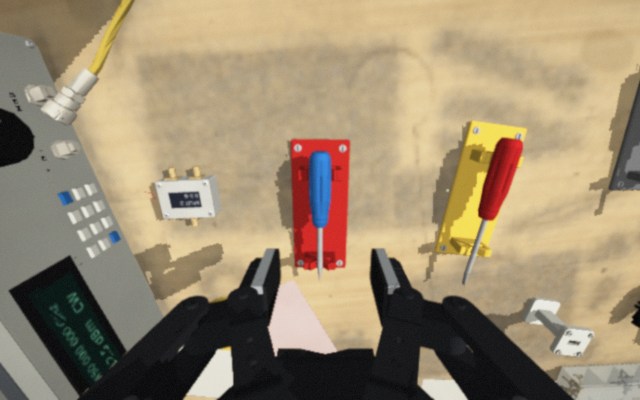

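Run:
```python
from workcell import bot
from h import *
f=np.load('pics/w10.npz'); p=bot.camera_params('wrist')
for n,q in {'red':[(298,148),(342,148),(299,264),(341,263)],'yellow':[(475,129),(520,135),(442,246)]}.items():
    print(n,onplane(p,q,.005,f)[:,:2].round(4).tolist())
m=np.zeros((400,640),np.uint8); m[140:235,300:340]=mask(f['im'],'blue',120,60)[140:235,300:340]; uv=np.argwhere(m)[:,::-1]; P=unproj(p,uv,f['d'][uv[:,1],uv[:,0]],f)
print('blue handle',P.mean(0).round(4),np.percentile(P[:,0],[1,99]).round(4),np.percentile(P[:,2],95).round(3))
```

```text
red [[0.4868, -0.2798], [0.4911, -0.2387], [0.6104, -0.2953], [0.6139, -0.25]]
yellow [[0.4859, -0.1143], [0.4954, -0.071], [0.6048, -0.1413]]
blue handle [ 0.519  -0.2624  0.0337] [0.4888 0.5557] 0.035
```

Emit:
{"op": "apply_moves", "data": {
  "targets": [0.15, 0.01, -0.02, 0.013, 0, 0, 0.6, 0.28, 0.01, -0.02, 0.013, 0, 0, 0.6, 0.4, 0.01, -0.02, 0.013, 0, 0, 0.6, 0.46, 0.01, -0.02, 0.013, 0, 0, 0.6, 0.46, 0.01, -0.02, 0.013, 0, 0, 0.6, 0.46, 0.01, -0.02, 0.013, 0, 0, 0.6]
}}

```text
clock: 12.67
eef_pos: [0.5337, -0.2645, -0.0128]
tool_rot: [-0.471, 0.526, 0.474, 0.526]
ft_force: [-0.0, 0.1, -0.7]
grip_width: 0.0513
```

Emit:
{"op": "apply_moves", "data": {
  "targets": [0, 0, 0, 0, 0, 0, 0, 0, 0, 0, 0, 0, 0, 0, 0, 0, 0, 0, 0, 0, 0, 0, 0, 0, 0, 0, 0, 0, 0, 0, 0, 0, 0, 0, 0, 0, 0, 0, 0, 0, 0, 0]
}}

```text
clock: 13.17
eef_pos: [0.5363, -0.2652, -0.0099]
tool_rot: [-0.472, 0.524, 0.472, 0.529]
ft_force: [0.4, 5.8, 4.4]
grip_width: 0.0171
```

```bash
python3 look.py w11; python3 go.py .535 -.2647 .10 178
```

```text
13.1667 [ 0.53631896 -0.26515541 -0.0099018 ]
clock 13.22 pos [ 0.5363 -0.2651 -0.0099] grip 0.0169 F [1.7 5.4 3.4]
t [-0.44   0.003  0.003] w [-0.147  0.009  0.009] rows>= 3
```

View pics/w11.png

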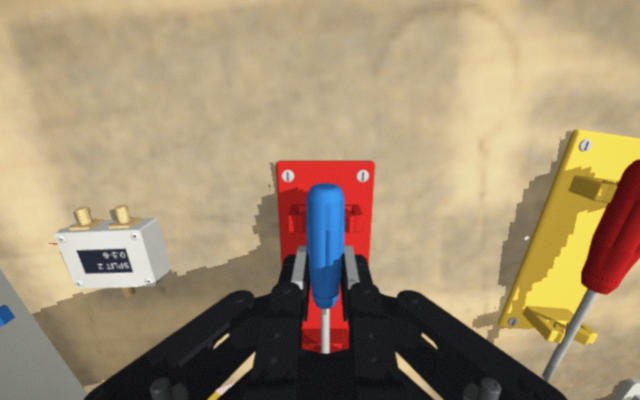

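```bash
cat > rear.py <<'E'
import sys
from workcell import bot
from h import *
p=bot.camera_params('wrist'); Tc=np.array(p['tool_from_camera'])
for n,c in zip(sys.argv[1::2],sys.argv[2::2]):
    f=np.load(f'pics/{n}.npz'); m=np.zeros((400,640),np.uint8); m[150:330,300:350]=mask(f['im'],c,110,60)[150:330,300:350]
    m[:,:]=m*(f['d']<.21)
    uv=np.argwhere(m)[:,::-1]; q=rays(p,uv)*f['d'][uv[:,1],uv[:,0]].reshape(-1,1); q=q@Tc[:3,:3].T+Tc[:3,3]
    print(n,c,'tool y of rear end',np.percentile(q[:,1],[98,99.5]).round(4),'front',np.percentile(q[:,1],1).round(4),'z med',np.median(q[:,2]).round(4),'top x',np.percentile(q[:,0],5).round(4))
E
python3 rear.py w6 yellow w7 yellow w8 yellow w11 blue
```

```text
w6 yellow tool y of rear end [0.0427 0.0852] front -0.024 z med 0.0007 top x -0.0476
w7 yellow tool y of rear end [0.0427 0.0431] front -0.0243 z med 0.0007 top x -0.0476
w8 yellow tool y of rear end [0.0428 0.0852] front -0.0245 z med 0.0007 top x -0.0476
w11 blue tool y of rear end [0.0476 0.0479] front -0.0189 z med 0.0007 top x -0.0448
```

```bash
python3 go.py .515 -.03 .10 177.5
```

```text
clock 13.22 pos [ 0.5363 -0.2651 -0.0099] grip 0.0169 F [1.7 5.4 3.4]
t [-0.436  0.185  0.928] w [-0.13   0.009  0.009] rows>= 7
```

Emit:
{"op": "apply_moves", "data": {
  "targets": [-0.1, 0, 0, 0, 0, 0, 0, -0.25, 0, 0, 0, 0, 0, 0, -0.4, 0, 0, 0, 0, 0, 0, -0.44, 0.02, 0.1, -0.02, 0, 0, 0, -0.44, 0.06, 0.25, -0.06, 0, 0, 0, -0.44, 0.1, 0.4, -0.1, 0, 0, 0, -0.44, 0.12, 0.55, -0.13, 0, 0, 0, -0.44, 0.15, 0.7, -0.13, 0, 0, 0, -0.44, 0.17, 0.83, -0.13, 0, 0, 0, -0.44, 0.185, 0.93, -0.13, 0, 0, 0, -0.44, 0.185, 0.93, -0.13, 0, 0, 0]
}}

```text
clock: 14.13
eef_pos: [0.5139, -0.0264, 0.0995]
tool_rot: [-0.49, 0.508, 0.49, 0.511]
ft_force: [-0.0, 1.2, -0.6]
grip_width: 0.0169
```

```bash
python3 go.py .4853 .2 .09 180.8;  python3 go.py .4853 .2492 .09 180.8
```

```text
clock 14.13 pos [ 0.5139 -0.0264  0.0995] grip 0.0169 F [-0.   1.2 -0.6]
t [0.041 0.15  0.9  ] w [-0.106  0.007  0.005] rows>= 6
clock 14.13 pos [ 0.5139 -0.0264  0.0995] grip 0.0169 F [-0.   1.2 -0.6]
t [0.041 0.158 1.097] w [-0.106  0.007  0.005] rows>= 7
```

Emit:
{"op": "apply_moves", "data": {
  "targets": [0.04, 0.05, 0.15, -0.04, 0, 0, 0, 0.04, 0.08, 0.31, -0.08, 0, 0, 0, 0.04, 0.1, 0.47, -0.1, 0, 0, 0, 0.04, 0.12, 0.63, -0.1, 0, 0, 0, 0.04, 0.15, 0.79, -0.1, 0, 0, 0, 0.04, 0.15, 0.9, -0.1, 0, 0, 0, 0.04, 0.15, 0.9, -0.1, 0, 0, 0]
}}

```text
clock: 14.72
eef_pos: [0.4875, 0.2008, 0.0898]
tool_rot: [-0.503, 0.495, 0.503, 0.499]
ft_force: [0.4, -0.3, -0.2]
grip_width: 0.0168
```

```bash
python3 go.py .4853 .2492 .06 180.8; python3 look.py w12
```

```text
clock 14.72 pos [0.4875 0.2008 0.0898] grip 0.0168 F [ 0.4 -0.3 -0.2]
t [0.12  0.007 0.193] w [-0.005  0.01   0.009] rows>= 2
14.7167 [0.48752641 0.20079186 0.08981363]
```

View pics/w12.png

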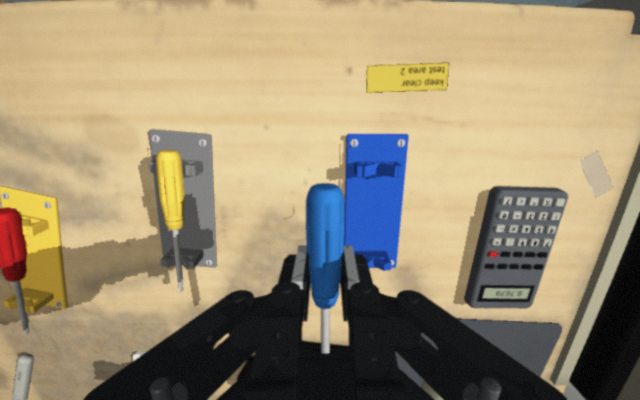

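Run:
```python
from workcell import bot
from h import *
f=np.load('pics/w12.npz'); p=bot.camera_params('wrist'); im=f['im']
print(onplane(p,[(353,142),(401,143),(393,264)],.005,f)[:,:2].round(4).tolist())
cv2.imwrite('pics/z.png',cv2.resize(im[125:280,330:420,::-1],None,fx=3.5,fy=3.5,interpolation=cv2.INTER_CUBIC))
# plate corners: left & right edges by mask rows
m=mask(im,'blue',120,50)
for v in (145,152,190,205,220,235): 
    u=np.where(m[v,342:420])[0]+342; e=onplane(p,[(u[0],v),(u[-1]+1,v)],.005,f)[:,:2]; print(v,u[0],u[-1],e.round(4).tolist(),'mid',e.mean(0).round(4))
```

```text
[[0.4337, 0.2263], [0.434, 0.2694], [0.5583, 0.2736]]
145 347 406 [[0.4364, 0.2211], [0.4357, 0.275]] mid [0.436 0.248]
152 347 406 [[0.4426, 0.2213], [0.442, 0.2756]] mid [0.4423 0.2485]
190 346 402 [[0.4784, 0.2217], [0.4778, 0.2756]] mid [0.4781 0.2487]
205 342 401 [[0.4935, 0.2184], [0.4929, 0.2762]] mid [0.4932 0.2473]
220 342 399 [[0.5091, 0.2189], [0.5086, 0.2759]] mid [0.5088 0.2474]
235 342 398 [[0.5253, 0.2194], [0.5249, 0.2765]] mid [0.5251 0.248 ]
```

View pics/z.png

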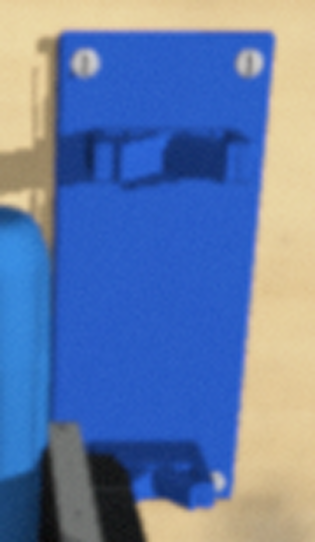

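Emit:
{"op": "apply_moves", "data": {
  "targets": [0, 0.008, 0.1, -0.005, 0, 0, 0, 0.05, 0.008, 0.19, -0.005, 0.01, 0.01, 0, 0.18, 0.008, 0.19, -0.005, 0.01, 0.01, 0, 0.24, 0.008, 0.19, -0.005, 0.01, 0.01, 0, 0.24, 0.008, 0.19, -0.005, 0.01, 0.01, 0]
}}

```text
clock: 15.18
eef_pos: [0.4818, 0.2406, 0.0254]
tool_rot: [-0.501, 0.503, 0.502, 0.494]
ft_force: [-1.4, -0.3, -0.5]
grip_width: 0.0171
```

```bash
python3 go.py .4852 .2487 -.0085 180.8; python3 look.py w13
```

```text
clock 15.18 pos [0.4818 0.2406 0.0254] grip 0.0171 F [-1.4 -0.3 -0.5]
t [ 0.135 -0.015  0.033] w [-0.015 -0.014 -0.021] rows>= 1
15.1833 [0.48179534 0.24063649 0.02536411]
```

View pics/w13.png

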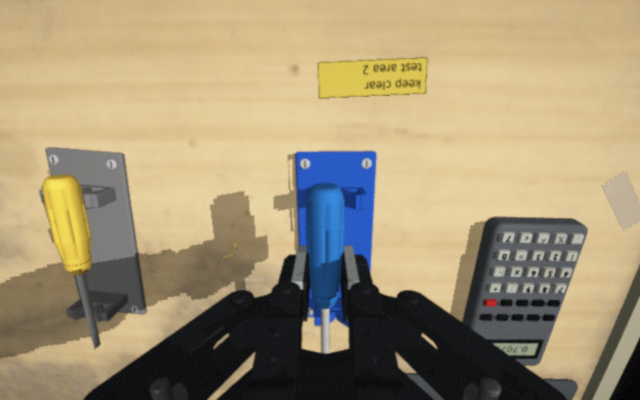

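Emit:
{"op": "apply_moves", "data": {
  "targets": [0, 0, 0, 0, 0, 0, 0, 0, 0, 0, 0, 0, 0, 0]
}}

```text
clock: 15.4
eef_pos: [0.486, 0.243, 0.0303]
tool_rot: [0.502, -0.499, -0.501, -0.498]
ft_force: [0.6, 0.5, -1.1]
grip_width: 0.0169
```

```bash
python3 go.py .4852 .2487 -.0085 180.8; python3 look.py w14
```

```text
clock 15.4 pos [0.486  0.243  0.0303] grip 0.0169 F [ 0.6  0.5 -1.1]
t [0.155 0.003 0.023] w [-0.016 -0.004 -0.003] rows>= 1
15.4 [0.48597752 0.24295799 0.03029672]
```

View pics/w14.png

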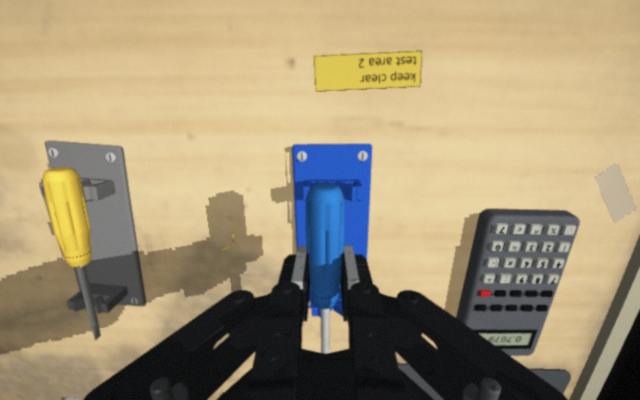

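Emit:
{"op": "apply_moves", "data": {
  "targets": [0.03, 0.003, 0.023, -0.016, 0, 0, 0, 0.08, 0.003, 0.023, -0.016, 0, 0, 0, 0.12, 0.003, 0.023, -0.016, 0, 0, 0, 0.145, 0.003, 0.023, -0.016, 0, 0, 0, 0.155, 0.003, 0.023, -0.016, 0, 0, 0, 0.155, 0.003, 0.023, -0.016, 0, 0, 0]
}}

```text
clock: 15.95
eef_pos: [0.4829, 0.2481, -0.0099]
tool_rot: [-0.504, 0.499, 0.504, 0.494]
ft_force: [-2.6, -2.9, 4.6]
grip_width: 0.0171
```

```bash
python3 go.py .4852 .2487 -.0085 180.8; python3 look.py w15
```

```text
clock 15.95 pos [ 0.4829  0.2481 -0.0099] grip 0.0171 F [-2.6 -2.9  4.6]
t [-0.006 -0.009  0.002] w [ 0.003 -0.01  -0.01 ] rows>= 1
15.95 [ 0.482852    0.24811004 -0.00986711]
```

View pics/w15.png

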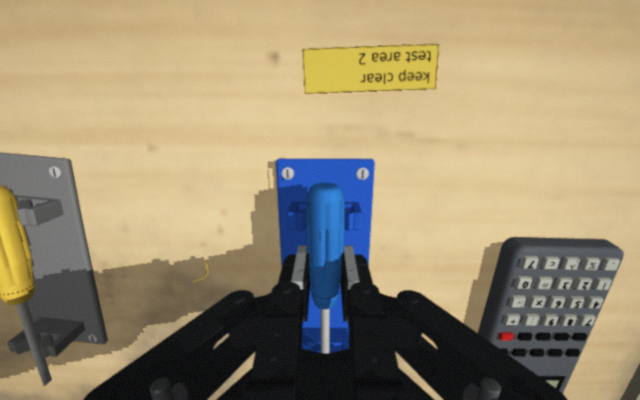

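Emit:
{"op": "apply_moves", "data": {
  "targets": [0, 0, 0, 0, 0, 0, 0.6, 0, 0, 0, 0, 0, 0, 0.6, 0, 0, 0, 0, 0, 0, 0.6, 0, 0, 0, 0, 0, 0, 0.6, 0, 0, 0, 0, 0, 0, 0.6, -0.15, 0, 0, 0, 0, 0, 0.6, -0.3, 0, 0, 0, 0, 0, 0.6, -0.44, 0, 0, 0, 0, 0, 0.6, -0.47, 0, 0, 0, 0, 0, 0.6, -0.47, 0, 0, 0, 0, 0, 0.6]
}}

```text
clock: 16.83
eef_pos: [0.4865, 0.2507, 0.1109]
tool_rot: [0.505, -0.495, -0.503, -0.497]
ft_force: [0.5, 0.6, -0.7]
grip_width: 0.0511
```

```bash
python3 look.py w16; python3 go.py .51 .03 .11 174
```

```text
16.8333 [0.48647511 0.25067355 0.11090761]
clock 16.88 pos [0.4848 0.2498 0.1084] grip 0.0512 F [-1.  -0.5 -0.6]
t [-0.005 -0.087 -0.881] w [ 0.241 -0.004 -0.003] rows>= 6
```

View pics/w16.png

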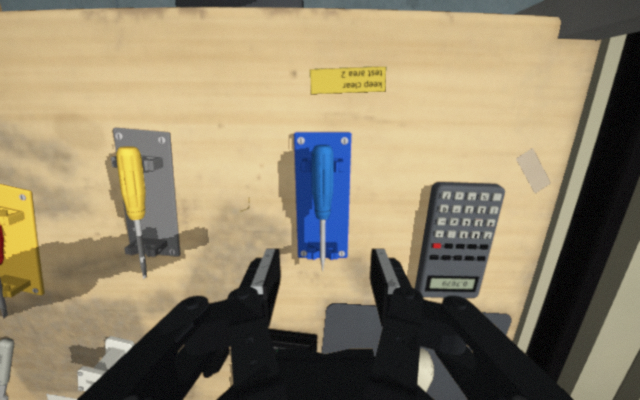

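Emit:
{"op": "apply_moves", "data": {
  "targets": [0, -0.09, -0.88, 0.24, 0, 0, 0.65, 0, -0.09, -0.88, 0.24, 0, 0, 0.65, 0, -0.09, -0.88, 0.24, 0, 0, 0.65, 0, -0.09, -0.88, 0.24, 0, 0, 0.65, 0, -0.09, -0.88, 0.24, 0, 0, 0.65, 0, -0.09, -0.88, 0.24, 0, 0, 0.65, 0, -0.09, -0.88, 0.24, 0, 0, 0.65, 0, -0.09, -0.88, 0.24, 0, 0, 0.65]
}}

```text
clock: 17.55
eef_pos: [0.5083, 0.0289, 0.1058]
tool_rot: [-0.471, 0.529, 0.474, 0.523]
ft_force: [0.2, 0.5, -0.1]
grip_width: 0.0554
```

```bash
python3 go.py .5397 -.1037 .10 167.6
```

```text
clock 17.55 pos [0.5083 0.0289 0.1058] grip 0.0554 F [ 0.2  0.5 -0.1]
t [ 0.024 -0.182 -0.514] w [ 0.219 -0.009 -0.015] rows>= 4
```

Emit:
{"op": "apply_moves", "data": {
  "targets": [0.02, -0.18, -0.51, 0.22, 0, 0, 0.65, 0.02, -0.18, -0.51, 0.22, 0, 0, 0.65, 0.02, -0.18, -0.51, 0.22, 0, 0, 0.65, 0.02, -0.18, -0.51, 0.22, 0, 0, 0.65, 0.02, -0.18, -0.51, 0.22, 0, 0, 0.65, 0.02, -0.18, -0.51, 0.22, 0, 0, 0.65, 0.02, -0.18, -0.51, 0.22, 0, 0, 0.65]
}}

```text
clock: 18.13
eef_pos: [0.5405, -0.0998, 0.1024]
tool_rot: [-0.444, 0.552, 0.445, 0.548]
ft_force: [0.0, 0.1, 0.1]
grip_width: 0.0552
```

```bash
python3 look.py w17; python3 go.py .5397 -.1037 -.013 167.6; python3 rear.py w17 red
```

```text
18.1333 [ 0.54053873 -0.09982968  0.102408  ]
clock 18.18 pos [ 0.5407 -0.0997  0.1027] grip 0.0556 F [ 0.7 -0.   0.4]
t [ 0.463 -0.002 -0.015] w [ 0.009 -0.008 -0.01 ] rows>= 3
w17 red tool y of rear end [0.0853 0.0853] front 0.0853 z med 0.0007 top x -0.1687
```

View pics/w17.png

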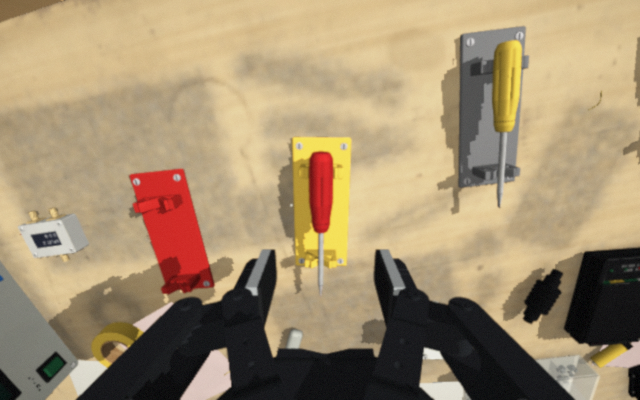

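Emit:
{"op": "apply_moves", "data": {
  "targets": [0.15, 0, -0.015, 0.009, 0, -0.01, 0.65, 0.28, 0, -0.015, 0.009, 0, -0.01, 0.65, 0.4, 0, -0.015, 0.009, 0, -0.01, 0.65, 0.458, 0, -0.015, 0.009, 0, -0.01, 0.65, 0.458, 0, -0.015, 0.009, 0, -0.01, 0.65, 0.458, 0, -0.015, 0.009, 0, -0.01, 0.65]
}}

```text
clock: 18.68
eef_pos: [0.5391, -0.1043, -0.0117]
tool_rot: [-0.444, 0.552, 0.442, 0.55]
ft_force: [0.4, 0.6, 0.6]
grip_width: 0.0552
```

Emit:
{"op": "apply_moves", "data": {
  "targets": [0, 0, 0, 0, 0, 0, 0, 0, 0, 0, 0, 0, 0, 0, 0, 0, 0, 0, 0, 0, 0, 0, 0, 0, 0, 0, 0, 0, 0, 0, 0, 0, 0, 0, 0, 0, 0, 0, 0, 0, 0, 0]
}}

```text
clock: 19.18
eef_pos: [0.5419, -0.1047, -0.0092]
tool_rot: [-0.444, 0.551, 0.441, 0.552]
ft_force: [0.6, 4.4, 6.7]
grip_width: 0.0191
```

```bash
python3 look.py w18; python3 go.py .54 -.24 .10 172; python3 rear.py w18 red
```

```text
19.1833 [ 0.54191469 -0.1047112  -0.00921926]
clock 19.23 pos [ 0.5419 -0.1047 -0.0092] grip 0.0189 F [0.6 4.8 7. ]
t [-0.436 -0.112 -0.531] w [-0.157 -0.003  0.011] rows>= 5
w18 red tool y of rear end [0.0492 0.0496] front -0.0217 z med 0.0006 top x -0.0464
```

View pics/w18.png

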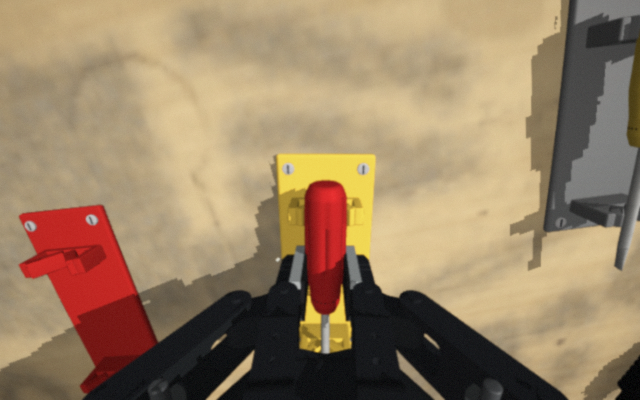

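```bash
python3 go.py .539 -.2649 .09 173.8
```

```text
clock 19.23 pos [ 0.5419 -0.1047 -0.0092] grip 0.0189 F [0.6 4.8 7. ]
t [-0.395 -0.129 -0.629] w [-0.22  -0.003  0.011] rows>= 5
```

Emit:
{"op": "apply_moves", "data": {
  "targets": [-0.1, 0, 0, 0, 0, 0, 0, -0.25, 0, 0, 0, 0, 0, 0, -0.4, 0, 0, 0, 0, 0, 0, -0.4, -0.03, -0.12, -0.05, 0, 0, 0, -0.4, -0.06, -0.27, -0.1, 0, 0, 0, -0.4, -0.09, -0.42, -0.16, 0, 0, 0, -0.4, -0.11, -0.54, -0.22, 0, 0, 0, -0.4, -0.13, -0.63, -0.22, 0, 0.01, 0, -0.4, -0.13, -0.63, -0.22, 0, 0.01, 0, -0.4, -0.13, -0.63, -0.22, 0, 0.01, 0]
}}

```text
clock: 20.07
eef_pos: [0.5369, -0.2681, 0.0896]
tool_rot: [-0.471, 0.529, 0.471, 0.525]
ft_force: [-0.6, -0.1, -0.9]
grip_width: 0.0184
```

```bash
python3 go.py .539 -.2649 .03 173.8; python3 look.py w19
```

```text
clock 20.07 pos [ 0.5369 -0.2681  0.0896] grip 0.0184 F [-0.6 -0.1 -0.9]
t [ 0.238 -0.008  0.015] w [-0.008 -0.01  -0.007] rows>= 2
20.0667 [ 0.53691295 -0.26807975  0.0895773 ]
```

View pics/w19.png

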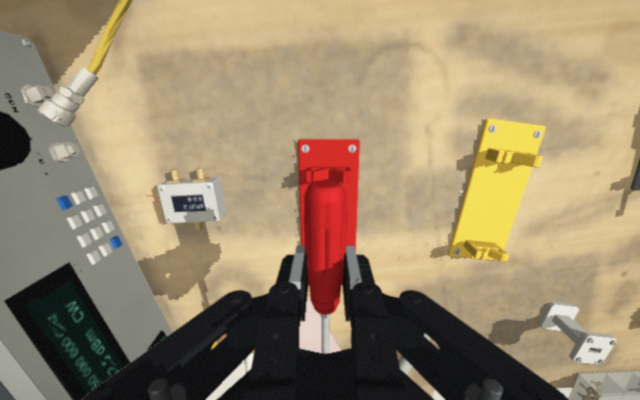

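Emit:
{"op": "apply_moves", "data": {
  "targets": [0.08, -0.008, 0.015, -0.008, 0, 0, 0, 0.16, -0.008, 0.015, -0.008, 0, 0, 0, 0.22, -0.008, 0.015, -0.008, 0, 0, 0, 0.24, -0.008, 0.015, -0.008, 0, 0, 0, 0.24, -0.008, 0.015, -0.008, 0, 0, 0, 0.24, -0.008, 0.015, -0.008, 0, 0, 0]
}}

```text
clock: 20.62
eef_pos: [0.5398, -0.2623, 0.0299]
tool_rot: [-0.473, 0.527, 0.473, 0.523]
ft_force: [-0.2, -0.2, -0.6]
grip_width: 0.0188
```

```bash
python3 go.py .539 -.2649 -.0085 173.8; python3 look.py w20
python3 - <<'E'
from workcell import bot
from h import *
p=bot.camera_params('wrist')
f=np.load('pics/w19.npz')
print('yellow',onplane(p,[(491,128),(536,134),(456,251)],.005,f)[:,:2].round(4).tolist(),'red',onplane(p,[(305,148),(352,148)],.005,f)[:,:2].round(4).tolist())
E
```

```text
clock 20.62 pos [ 0.5398 -0.2623  0.0299] grip 0.0188 F [-0.2 -0.2 -0.6]
t [ 0.154  0.002 -0.01 ] w [ 0.009 -0.009 -0.008] rows>= 1
20.6167 [ 0.5398185  -0.26228546  0.02992014]
yellow [[0.4866, -0.1144], [0.496, -0.0732], [0.6064, -0.141]] red [[0.4863, -0.2801], [0.4909, -0.2382]]
```

View pics/w20.png

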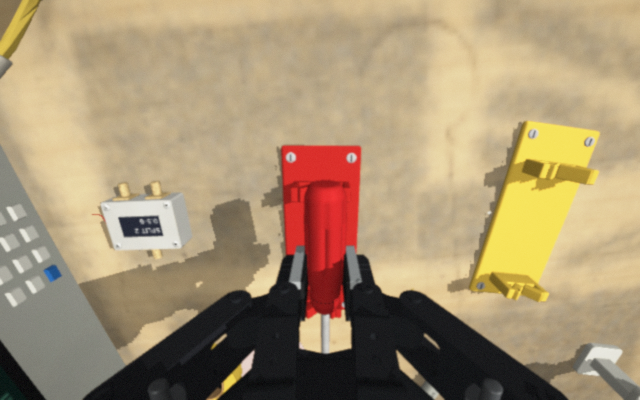

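Emit:
{"op": "apply_moves", "data": {
  "targets": [0.03, 0.002, -0.01, 0.009, 0, 0, 0, 0.08, 0.002, -0.01, 0.009, 0, 0, 0, 0.12, 0.002, -0.01, 0.009, 0, 0, 0, 0.145, 0.002, -0.01, 0.009, 0, 0, 0, 0.154, 0.002, -0.01, 0.009, 0, 0, 0, 0.154, 0.002, -0.01, 0.009, 0, 0, 0]
}}

```text
clock: 21.17
eef_pos: [0.5381, -0.2655, -0.009]
tool_rot: [-0.472, 0.529, 0.472, 0.524]
ft_force: [-1.3, -0.1, 0.3]
grip_width: 0.0187
```

```bash
python3 go.py .539 -.2649 -.0085 173.8; python3 look.py w21
```

```text
clock 21.17 pos [ 0.5381 -0.2655 -0.009 ] grip 0.0187 F [-1.3 -0.1  0.3]
t [-0.002 -0.003  0.003] w [-0.003 -0.008 -0.01 ] rows>= 1
21.1667 [ 0.53805753 -0.2655477  -0.00896253]
```

View pics/w21.png

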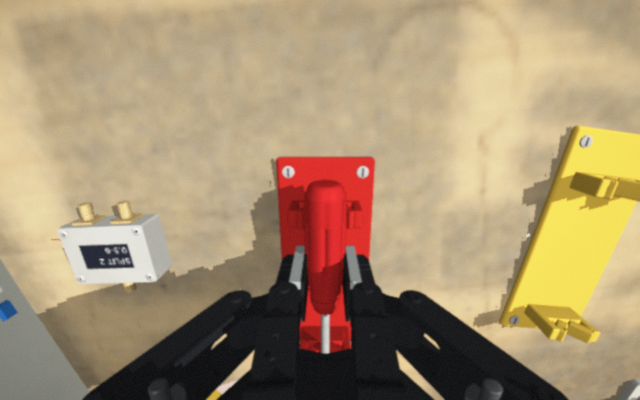

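Screws are symmetric at (288,172) and (363,172), so the driver is centred. Release and rise.

Emit:
{"op": "apply_moves", "data": {
  "targets": [0, 0, 0, 0, 0, 0, 0.6, 0, 0, 0, 0, 0, 0, 0.6, 0, 0, 0, 0, 0, 0, 0.6, 0, 0, 0, 0, 0, 0, 0.6, 0, 0, 0, 0, 0, 0, 0.6, -0.15, 0, 0, 0, 0, 0, 0.6, -0.3, 0, 0, 0, 0, 0, 0.6, -0.44, 0, 0, 0, 0, 0, 0.6, -0.47, 0, 0, 0, 0, 0, 0.6, -0.47, 0, 0, 0, 0, 0, 0.6]
}}

```text
clock: 22.05
eef_pos: [0.5419, -0.2664, 0.1127]
tool_rot: [-0.475, 0.527, 0.469, 0.526]
ft_force: [0.3, -0.2, -0.3]
grip_width: 0.0509
```

```bash
python3 look.py w22; python3 go.py .51 -.05 .11 174.5
```

```text
22.05 [ 0.54186932 -0.26640894  0.11268164]
clock 22.1 pos [ 0.5402 -0.2656  0.11  ] grip 0.0514 F [-0.4 -0.  -0.8]
t [-0.005  0.214  0.844] w [-0.027 -0.011 -0.001] rows>= 6
```

View pics/w22.png

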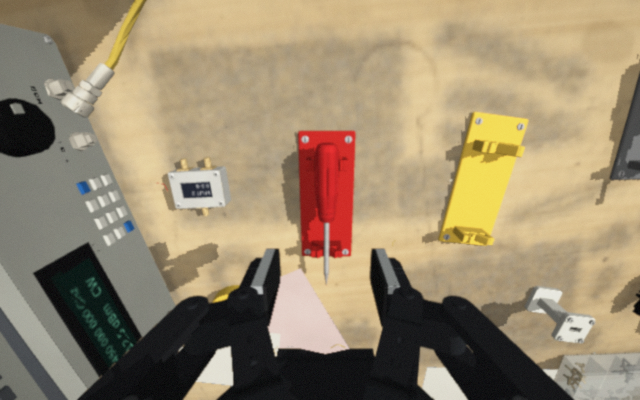

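Emit:
{"op": "apply_moves", "data": {
  "targets": [0, 0.21, 0.84, -0.03, -0.01, 0, 0.6, 0, 0.21, 0.84, -0.03, -0.01, 0, 0.6, 0, 0.21, 0.84, -0.03, -0.01, 0, 0.6, 0, 0.21, 0.84, -0.03, -0.01, 0, 0.6, 0, 0.21, 0.84, -0.03, -0.01, 0, 0.6, 0, 0.21, 0.84, -0.03, -0.01, 0, 0.6, 0, 0.21, 0.84, -0.03, -0.01, 0, 0.6, 0, 0.21, 0.84, -0.03, -0.01, 0, 0.6]
}}

```text
clock: 22.77
eef_pos: [0.5089, -0.0504, 0.1062]
tool_rot: [-0.474, 0.524, 0.478, 0.521]
ft_force: [-0.1, -1.0, 0.8]
grip_width: 0.0511
```

```bash
python3 go.py .481 .067 .10 175.35
```

```text
clock 22.77 pos [ 0.5089 -0.0504  0.1062] grip 0.0511 F [-0.1 -1.   0.8]
t [0.026 0.154 0.457] w [-0.023  0.    -0.013] rows>= 3
```

Emit:
{"op": "apply_moves", "data": {
  "targets": [0.025, 0.154, 0.457, -0.023, 0, -0.01, 0.6, 0.025, 0.154, 0.457, -0.023, 0, -0.01, 0.6, 0.025, 0.154, 0.457, -0.023, 0, -0.01, 0.6, 0.025, 0.154, 0.457, -0.023, 0, -0.01, 0.6, 0.025, 0.154, 0.457, -0.023, 0, -0.01, 0.6, 0.025, 0.154, 0.457, -0.023, 0, -0.01, 0.6]
}}

```text
clock: 23.27
eef_pos: [0.4827, 0.0653, 0.1013]
tool_rot: [-0.479, 0.521, 0.478, 0.521]
ft_force: [0.4, -0.9, 0.5]
grip_width: 0.0514
```

```bash
python3 look.py w23; python3 go.py .481 .067 -.012 175.35
```

```text
23.2667 [0.48266607 0.0652854  0.10126614]
clock 23.32 pos [0.4828 0.065  0.1014] grip 0.0512 F [-0.3  0.7  0.2]
t [0.454 0.008 0.007] w [-0.009  0.     0.002] rows>= 3
```

View pics/w23.png

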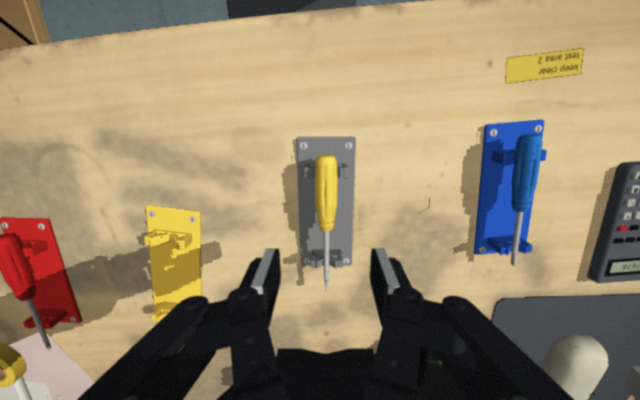

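Emit:
{"op": "apply_moves", "data": {
  "targets": [0.15, 0, 0.005, -0.009, 0, 0, 0.6, 0.28, 0, 0.005, -0.009, 0, 0, 0.6, 0.4, 0, 0.005, -0.009, 0, 0, 0.6, 0.454, 0, 0.005, -0.009, 0, 0, 0.6, 0.454, 0, 0.005, -0.009, 0, 0, 0.6, 0.454, 0, 0.005, -0.009, 0, 0, 0.6]
}}

```text
clock: 23.82
eef_pos: [0.4823, 0.0664, -0.0124]
tool_rot: [-0.479, 0.52, 0.48, 0.52]
ft_force: [-0.4, -1.2, -0.1]
grip_width: 0.0509
```

Emit:
{"op": "apply_moves", "data": {
  "targets": [0, 0, 0, 0, 0, 0, 0, 0, 0, 0, 0, 0, 0, 0, 0, 0, 0, 0, 0, 0, 0, 0, 0, 0, 0, 0, 0, 0, 0, 0, 0, 0, 0, 0, 0, 0, 0, 0, 0, 0, 0, 0]
}}

```text
clock: 24.32
eef_pos: [0.4842, 0.0663, -0.01]
tool_rot: [-0.482, 0.519, 0.478, 0.52]
ft_force: [0.8, -4.9, 2.9]
grip_width: 0.0164
```

```bash
python3 look.py w24; python3 rear.py w24 yellow;  python3 go.py .5367 -.1038 .09 167.6
```

```text
24.3167 [ 0.48417843  0.06634379 -0.0099766 ]
w24 yellow tool y of rear end [0.0449 0.0685] front -0.0225 z med 0.0007 top x -0.0447
clock 24.37 pos [ 0.4842  0.0663 -0.01  ] grip 0.0169 F [ 0.5 -5.6  3.3]
t [-0.397 -0.265 -0.663] w [ 0.274 -0.004  0.011] rows>= 5
```

View pics/w24.png

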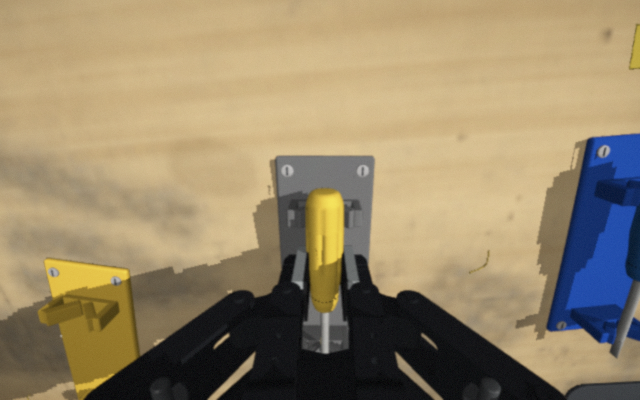

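Emit:
{"op": "apply_moves", "data": {
  "targets": [-0.1, 0, 0, 0, 0, 0, 0, -0.25, 0, 0, 0, 0, 0, 0, -0.4, 0, 0, 0, 0, 0, 0, -0.4, -0.05, -0.12, 0.05, 0, 0, 0, -0.4, -0.1, -0.26, 0.12, 0, 0, 0, -0.4, -0.16, -0.4, 0.2, 0, 0, 0, -0.4, -0.22, -0.54, 0.27, 0, 0, 0, -0.4, -0.27, -0.66, 0.27, 0, 0.01, 0, -0.4, -0.27, -0.66, 0.27, 0, 0.01, 0, -0.4, -0.27, -0.66, 0.27, 0, 0.01, 0]
}}

```text
clock: 25.2
eef_pos: [0.5375, -0.1036, 0.089]
tool_rot: [-0.442, 0.551, 0.444, 0.551]
ft_force: [0.3, 0.8, -0.1]
grip_width: 0.0165
```

```bash
python3 go.py .5387 -.104 .03 167.6
```

```text
clock 25.2 pos [ 0.5375 -0.1036  0.089 ] grip 0.0165 F [ 0.3  0.8 -0.1]
t [ 0.236 -0.005 -0.001] w [-0.001  0.002 -0.004] rows>= 2
```

Emit:
{"op": "apply_moves", "data": {
  "targets": [0.08, -0.005, 0, 0, 0, 0, 0, 0.16, -0.005, 0, 0, 0, 0, 0, 0.22, -0.005, 0, 0, 0, 0, 0, 0.236, -0.005, 0, 0, 0, 0, 0, 0.236, -0.005, 0, 0, 0, 0, 0, 0.236, -0.005, 0, 0, 0, 0, 0]
}}

```text
clock: 25.7
eef_pos: [0.538, -0.1011, 0.03]
tool_rot: [-0.443, 0.551, 0.445, 0.55]
ft_force: [1.4, -1.1, -0.8]
grip_width: 0.0166
```

```bash
python3 go.py .5387 -.104 -.0085 167.6; python3 look.py w25
```

```text
clock 25.7 pos [ 0.538  -0.1011  0.03  ] grip 0.0166 F [ 1.4 -1.1 -0.8]
t [ 0.154 -0.006 -0.011] w [ 0.009  0.002 -0.007] rows>= 1
25.7 [ 0.53796986 -0.10114478  0.02997483]
```

View pics/w25.png

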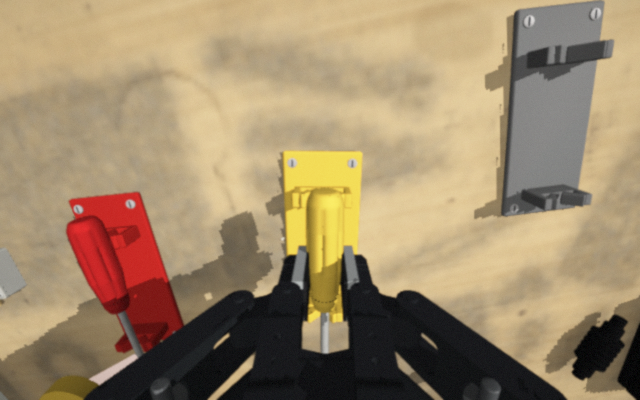

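Emit:
{"op": "apply_moves", "data": {
  "targets": [0.03, -0.004, -0.01, 0.009, 0, 0, 0, 0.08, -0.004, -0.01, 0.009, 0, 0, 0, 0.12, -0.004, -0.01, 0.009, 0, 0, 0, 0.145, -0.004, -0.01, 0.009, 0, 0, 0, 0.154, -0.004, -0.01, 0.009, 0, 0, 0, 0.154, -0.004, -0.01, 0.009, 0, 0, 0]
}}

```text
clock: 26.25
eef_pos: [0.5379, -0.1039, -0.0094]
tool_rot: [-0.441, 0.552, 0.445, 0.551]
ft_force: [-0.1, 2.4, 0.1]
grip_width: 0.0166
```

```bash
python3 go.py .5387 -.104 -.0085 167.6; python3 look.py w26
```

```text
clock 26.25 pos [ 0.5379 -0.1039 -0.0094] grip 0.0166 F [-0.1  2.4  0.1]
t [-0.004 -0.003  0.   ] w [-0.002  0.004 -0.009] rows>= 1
26.25 [ 0.53794095 -0.10385274 -0.00943699]
```

View pics/w26.png

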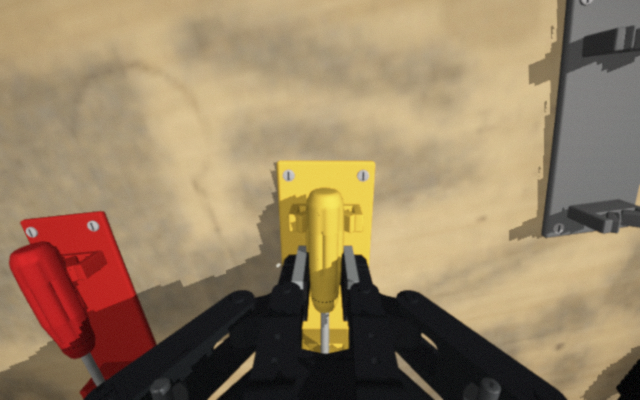

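Centred (screws at 288 and 363). Release and rise well clear.

Emit:
{"op": "apply_moves", "data": {
  "targets": [0, 0, 0, 0, 0, 0, 0.6, 0, 0, 0, 0, 0, 0, 0.6, 0, 0, 0, 0, 0, 0, 0.6, 0, 0, 0, 0, 0, 0, 0.6, 0, 0, 0, 0, 0, 0, 0.6, -0.15, 0, 0, 0, 0, 0, 0.6, -0.3, 0, 0, 0, 0, 0, 0.6, -0.44, 0, 0, 0, 0, 0, 0.6, -0.6, 0, 0, 0, 0, 0, 0.6, -0.75, 0, 0, 0, 0, 0, 0.6, -0.8, 0, 0, 0, 0, 0, 0.6, -0.8, 0, 0, 0, 0, 0, 0.6]
}}

```text
clock: 27.3
eef_pos: [0.5418, -0.1056, 0.196]
tool_rot: [-0.444, 0.55, 0.441, 0.553]
ft_force: [0.5, 0.2, -0.5]
grip_width: 0.0515
```

```bash
python3 look.py w27
python3 - <<'E'
from workcell import bot
import cv2,numpy as np
for n in ('top','side'):
    im,d=bot.camera(n); cv2.imwrite(f'pics/{n}27.png',im[:,:,::-1]); np.savez(f'pics/{n}27.npz',im=im,d=d)
    z=im[150:300,160:480] if n=='top' else im[100:330,220:460]
    cv2.imwrite(f'pics/{n}27z.png',cv2.resize(z[:,:,::-1],None,fx=2.5,fy=2.5,interpolation=cv2.INTER_CUBIC))
E
```

```text
27.3 [ 0.54179471 -0.10555758  0.19597856]
```

View pics/w27.png

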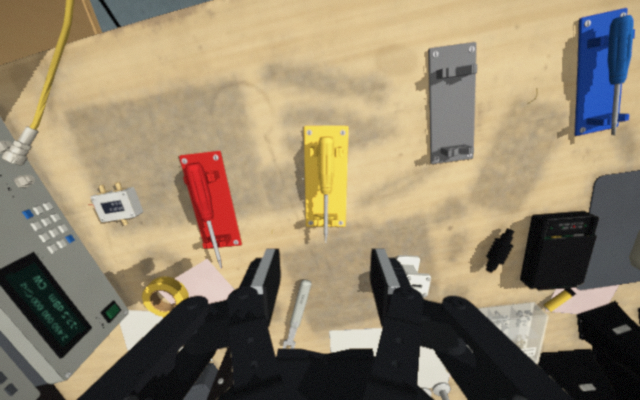

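View pics/top27z.png

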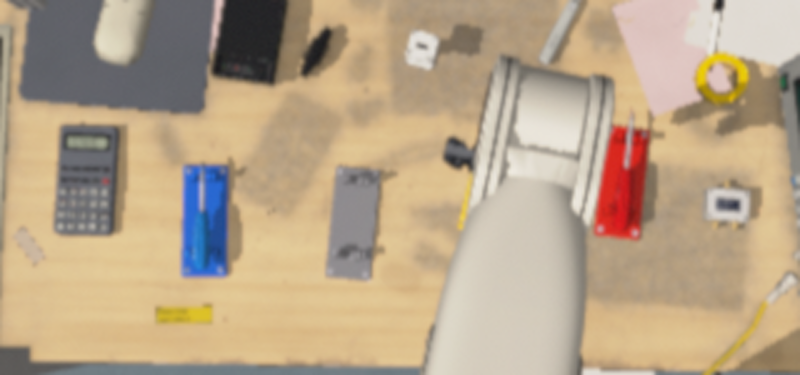

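View pics/side27z.png

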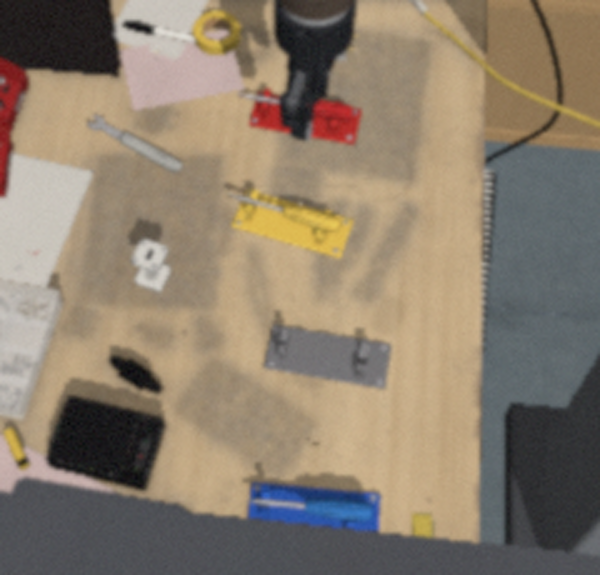

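All three look seated and grey is empty. I'll check this in numbers, taking the points that stand above the plate near each holder's axis.

Run:
```python
from workcell import bot
from h import *
p=bot.camera_params('wrist')
H={'red':(.527,-.2636,-6.2,.0375,'w22'),'yellow':(.5289,-.1018,-12.4,.035,'w27'),'blue':(.4722,.2486,.8,.035,'w16'),}
for c,(x,y,a,hl,n) in H.items():
    f=np.load(f'pics/{n}.npz'); d=f['d']; vv,uu=np.mgrid[0:400,0:640]; uv=np.c_[uu.ravel(),vv.ravel()]
    P=unproj(p,uv,d.ravel(),f); a=np.radians(a); D=P[:,:2]-[x,y]; u=D@[np.cos(a),np.sin(a)]; v=D@[-np.sin(a),np.cos(a)]; z=P[:,2]
    k=(abs(v)<.018)&(abs(u)<.06)&(z>.029)&(z<.06)&((mask(f['im'],c,100,50)>0).ravel())   # handle crown (above the 25 mm rest)
    r,e=u[k].min(),np.percentile(u[k],99); A=np.polyfit(u[k],v[k],1)
    print(c,'rear',r.round(4),'origin x',round(float(np.percentile(u[k],1)+hl),4),'v at 0',A[1].round(4),'angle',A[0].round(3),'z axis~',round(float(np.percentile(z[k],90))-(.0105 if c=='red' else .0095),4),k.sum())
# bystanders before/after
a=np.load('pics/top0.npy').astype(int); b=np.load('pics/top27.npz')['im'].astype(int)
for n,(s) in {'calc':(180,195,210,248),'splitter':(440,222,462,242),'waveguide':(320,160,337,180)}.items(): print(n,'mean diff',abs(a-b)[s[1]:s[3],s[0]:s[2]].mean().round(2))
```

```text
red rear -0.038 origin x 0.0001 v at 0 -0.0004 angle -0.002 z axis~ 0.0264 1607
yellow rear -0.0357 origin x -0.0003 v at 0 0.0001 angle -0.005 z axis~ 0.025 715
blue rear -0.0373 origin x -0.0015 v at 0 -0.0005 angle 0.002 z axis~ 0.0252 1232
calc mean diff 0.94
splitter mean diff 1.13
waveguide mean diff 1.11
```

All within tolerance and the bystanders haven't moved. I'm handing in.

```bash
python3 -c "
from workcell import bot
print(bot.job_done())"
```

```text
the job is handed in; nothing more can be done
None
```

All three screwdrivers now lie seated in the holders of their own colour, the grey holder is empty again, and I handed the job in at about 27 s of the 99 s allowed. The order was yellow to grey, blue to blue, red to red, then yellow from grey to yellow.

My last checks, from the wrist camera's depth, against the holder poses I measured:

| Driver | Lengthwise | Sideways | Angle | Axis height |
|---|---|---|---|---|
| red | 0.1 mm | -0.4 mm | 0.002 rad | 26 mm |
| yellow | -0.3 mm | 0.1 mm | 0.005 rad | 25 mm |
| blue | -1.5 mm | -0.5 mm | 0.002 rad | 25 mm |

- **Bystanders:** the calculator, splitter block and waveguide piece look the same in the top view before and after.
- **Clearance:** the gripper was open, with the reported TCP at z = 0.196 m, touching nothing.

Three things did not go as expected:

- **Fingertip position:** the real fingertips sit about 26 mm short of the reported TCP. The first grasp closed on air above the yellow handle, so I worked with the TCP reported at z of about -10 to -13 mm.
- **Last joint's limit:** the last joint reached the end of its range on the way to the left side, so I turned the tool half a turn and worked that way round from then on.
- **Blue holder's position:** measurements of its sideways position differed by up to about 6 mm between views. I settled it with a closer look at the holder once it was empty.

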